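# Stand the toppled motors up in the inspection lane

## Task

Some of the gearmotors in the staging lane have toppled over, and a stray carton has landed on one of them. First put the carton into the grey tote; then stand every toppled motor upright on its flat foot, hub up, between the lane's edge strips, with all the motors in the lane left standing; only when all of them stand, swing the release lever fully over towards the lane. Leave the screwdriver, the roll of tape and the jar where they are.

Things in the scene. Friction and masses are not known exactly. Their poses are not given: they have to be found in the camera images.
- lane: the staging lane, a flat grey plate 170 x 840 mm and 10 mm thick fixed on the bench, its long way along its y axis, with a steel edge strip (10 mm wide, 6 mm higher than the plate) down each long side, 150 mm apart inside. Origin in the middle of its underside.
- lane_mid (a point): the middle of the lane's upper face, between the strips; x across the lane (away from the robot), y along it, z up
- motor1: a square gearmotor, silver with black ends, housing 56 x 56 mm across and 96 mm long, with a round steel hub (30 mm across, 14 mm long) on one end; the other end is its flat foot. About 0.7 kg. Origin in the middle of the housing, 48 mm from the foot; its x axis points from foot to hub (up when it stands). Starts toppled in the lane, hub away from the robot. The carton lies on it.
- motor2: a square gearmotor, silver with black ends, housing 56 x 56 mm across and 96 mm long, with a round steel hub (30 mm across, 14 mm long) on one end; the other end is its flat foot. About 0.7 kg. Origin in the middle of the housing, 48 mm from the foot; its x axis points from foot to hub (up when it stands). Starts toppled in the lane, hub away from the robot. May be absent.
- motor3: a square gearmotor, silver with black ends, housing 56 x 56 mm across and 96 mm long, with a round steel hub (30 mm across, 14 mm long) on one end; the other end is its flat foot. About 0.7 kg. Origin in the middle of the housing, 48 mm from the foot; its x axis points from foot to hub (up when it stands). Starts toppled in the lane, hub away from the robot. May be absent.
- motor4: a square gearmotor, silver with black ends, housing 56 x 56 mm across and 96 mm long, with a round steel hub (30 mm across, 14 mm long) on one end; the other end is its flat foot. About 0.7 kg. Origin in the middle of the housing, 48 mm from the foot; its x axis points from foot to hub (up when it stands). Starts toppled in the lane, hub away from the robot. May be absent.
- motor5: a square gearmotor, silver with black ends, housing 56 x 56 mm across and 96 mm long, with a round steel hub (30 mm across, 14 mm long) on one end; the other end is its flat foot. About 0.7 kg. Origin in the middle of the housing, 48 mm from the foot; its x axis points from foot to hub (up when it stands). Starts toppled in the lane, hub away from the robot. May be absent.
- motor6: a square gearmotor, silver with black ends, housing 56 x 56 mm across and 96 mm long, with a round steel hub (30 mm across, 14 mm long) on one end; the other end is its flat foot. About 0.7 kg. Origin in the middle of the housing, 48 mm from the foot; its x axis points from foot to hub (up when it stands). Starts upright in the lane.
- carton: the stray closed cardboard carton, 110 mm long (its x) x 56 mm wide (its y) x 42 mm high (its z), about 0.12 kg, lying flat on a toppled motor; origin in the middle of its underside
- tote: open grey plastic tote, outside 150 (x) x 200 (y) x 55 mm high, walls 4 mm; origin in the middle of its underside
- tote_in (a point): the middle of the tote's inner floor, with the tote's axes
- release (a joint): the lane's release lever: 0 when it leans back towards the robot (hold), 1.0 when swung fully over towards the lane (release); it stays where it is left. rad
- release_tip (a point): the middle of the black ball knob (26 mm) on the end of the release lever, a thin steel rod 80 mm long; it pivots 22 mm above the bench over the block's origin and swings in the block's x-z plane, from 0.5 rad behind upright at 0 to 0.5 rad beyond it at 1.0
- release_base: the lever's grey block (70 x 50 x 25 mm), fixed on the bench; origin in the middle of its underside, x points towards the lane
- driver: a screwdriver lying in front of the lane (bystander); it stays where it is
- tape: a roll of tape beyond the lane (bystander); it stays where it is
- cleaner: a white screw-top jar beyond the lane (bystander); it stays where it is
Things that resemble listed ones, but are neither listed nor needed, are in the scene too. Leave any orange, turquoise or yellow look-alike of the motor6 alone.

How it is judged:
On the way, in this order (a step that is already met when the one before it is completed fails the run):
1. the stray carton is in the tote (x of carton in the frame of tote_in between -0.065 and 0.065 m and y of carton in the frame of tote_in between -0.09 and 0.09 m and z of carton in the frame of tote_in below 0.045 m), for 0.3 s.
2. every motor stands on its foot in the lane, let go (angle between each of motor1, motor2, motor3, motor4, motor5, motor6's own x axis and vertical below 0.12 rad and x of motor1 in the frame of lane_mid between -0.05 and 0.05 m and y of motor1 in the frame of lane_mid between -0.395 and 0.395 m and z of each of motor1, motor2, motor3, motor4, motor5, motor6 in the frame of lane_mid below 0.056 m and x of motor2 in the frame of lane_mid between -0.05 and 0.05 m and y of motor2 in the frame of lane_mid between -0.395 and 0.395 m and x of motor3 in the frame of lane_mid between -0.05 and 0.05 m and y of motor3 in the frame of lane_mid between -0.395 and 0.395 m and x of motor4 in the frame of lane_mid between -0.05 and 0.05 m and y of motor4 in the frame of lane_mid between -0.395 and 0.395 m and x of motor5 in the frame of lane_mid between -0.05 and 0.05 m and y of motor5 in the frame of lane_mid between -0.395 and 0.395 m and x of motor6 in the frame of lane_mid between -0.05 and 0.05 m and y of motor6 in the frame of lane_mid between -0.395 and 0.395 m and contact force between the fingers and motor1 below 0.5 N and contact force between the fingers and motor2 below 0.5 N and contact force between the fingers and motor3 below 0.5 N and contact force between the fingers and motor4 below 0.5 N and contact force between the fingers and motor5 below 0.5 N and contact force between the fingers and motor6 below 0.5 N), for 0.3 s.
3. the release lever is swung over (value of joint release above 0.85 rad), for 0.2 s.
At the end, for the whole second after the job is handed in: the carton lies in the tote (its underside's middle within the walls and less than 45 mm above the floor); every motor present stands hub up within 7 degrees on the lane's plate, between the strips, at rest; the lever is swung over beyond 0.85 rad (all of step 1 and angle between each of motor1, motor2, motor3, motor4, motor5, motor6's own x axis and vertical below 0.12 rad and x of motor1 in the frame of lane_mid between -0.05 and 0.05 m and y of motor1 in the frame of lane_mid between -0.395 and 0.395 m and z of each of motor1, motor2, motor3, motor4, motor5, motor6 in the frame of lane_mid below 0.056 m and x of motor2 in the frame of lane_mid between -0.05 and 0.05 m and y of motor2 in the frame of lane_mid between -0.395 and 0.395 m and x of motor3 in the frame of lane_mid between -0.05 and 0.05 m and y of motor3 in the frame of lane_mid between -0.395 and 0.395 m and x of motor4 in the frame of lane_mid between -0.05 and 0.05 m and y of motor4 in the frame of lane_mid between -0.395 and 0.395 m and x of motor5 in the frame of lane_mid between -0.05 and 0.05 m and y of motor5 in the frame of lane_mid between -0.395 and 0.395 m and x of motor6 in the frame of lane_mid between -0.05 and 0.05 m and y of motor6 in the frame of lane_mid between -0.395 and 0.395 m and linear speed of each of motor1, motor2, motor3, motor4, motor5, motor6, carton below 0.03 m/s and value of joint release above 0.85 rad); the robot touches nothing.
It fails at once if the driver is pushed more than 40 mm from its place (distance of driver from where it was at the start of the episode above 0.04 m).
It fails at once if the tape is pushed more than 40 mm from its place (distance of tape from where it was at the start of the episode above 0.04 m).
It fails at once if the cleaner is pushed more than 40 mm from its place (distance of cleaner from where it was at the start of the episode above 0.04 m).
Of motor2, motor3, motor4, motor5 only 2 to 4 are there at a start; the rules pass over those that are not, and their reading is None.
At some moment in a run one of motor1, motor2, motor3, motor4, motor5 may be knocked a few centimetres aside while the robot is not near it.
Once in a run the grip may slacken for a moment while it holds something.
It also fails if it takes over 210 s, if anything falls off the work surface, if the arm or the gripper's body presses on something with over 40 N, if the wrist force passes 120 N, or if a joint passes its speed limit or range.

## Robot

A 6-joint arm with a two-finger parallel gripper is mounted at the origin on the work surface. World frame = base frame: x ahead of the robot, y to its left, z up, the work surface at z = 0. Lengths are in m, angles in rad, forces in N, time in s.
With the tool pointing down it reaches from about 0.4 to 0.825 m from the base axis. Payload 7 kg.
Tool frame: the origin (TCP) lies midway between the tips of the shut fingers; the grasp point (between the pads) lies 19 mm behind it; z points along the fingers, y is the direction in which the jaws open and shut (so a half turn about z gives the same grasp; the last joint's range is limited). The gripper opens to 88 mm and grips with 3 to 60 N. Pads are 19 mm wide; open, the fingers measure 130 mm over their backs; the gripper's body (78 mm by 193 mm) begins 47 mm behind the grasp point.
Start: joints at [-0.979, 0.359, 0.012, 0, -1.224, -0.288], TCP at [0.202, -0.644, 0.227] pointing down, gripper open.
Joint ranges: [-3.07, 3.07], [-1.43, 2.12], [-1.02, 1.25], [-3.03, 1.67], [-3.05, -0], [-3.03, 3.03]. Speed limits (rad/s): [2.39, 2.39, 3.01, 3.14, 3.14, 3.14].

## Interface

Orientations are given as [roll, pitch, yaw] about the fixed x, y, z axes, in that order (R = Rz(yaw) Ry(pitch) Rx(roll)).
In Python, from station import get_state, grab_frame, camera_info, job_done gives the robot as it stands. The module is installed in compiled form; this text tells all that it offers.
- The arm moves only by the shell command python3 -m inch 'ROWS' [FORCE]. ROWS is JSON, a list that holds one entry, the list of rows, each a list of 7 numbers: the shift along the tool's x, y, z normalised to -1 to 1, where 1 is 50 cm, then the turn, a rotation vector about the tool's x, y, z normalised to -1 to 1, where 1 is 180 degrees, then the closure, from 0 (fully open) to 1 (shut). A call has 1 to 20 rows; each row shifts and turns the commanded pose from where the row before left it, along the tool's axes as they then stand; what a row does not reach is not made up. A row lasts 1/10 s, in which the tool goes at most 50 mm and 8.59 degrees, less where a joint would pass 70% of its speed; a pose out of reach is approached as far as the arm can. A call with a number of a shift or a turn outside -1 to 1 is refused whole. A call with a gripper value outside its range is refused whole. The fingers move at their own pace and stop on an object; FORCE is the grip in N (left out, the last holds). Time passes only in rows, so rows that do not move let the fingers close. It gives the time, the measured TCP pose, the force and the opening at its end, in the units of the state.
- get_state(): the state, without advancing time (a new reading comes with each control period).
- grab_frame(name): name is "scene" or "top" or "wrist"; returns the picture (384x512x3 uint8, blue, green, red); there is no depth.
- camera_info(name): a dict with "vertical_fov" (degrees; the focal length in pixels is half the picture's height over the tangent of half this angle, whatever the lens; pixels are square), "cx", "cy" (the principal point, pixels), "R" (3x3) and "t" (3): a world point X has camera coordinates R X + t. Camera axes: x right, y down, z forward; pixel columns grow to the right and rows downward; lengths in m; the calibration is good to about 2 mm. A picture is of the moment at which its call begins: read the wrist's pose just before it. camera_info takes no time and is no camera call; for the wrist camera it gives the pose at the moment of the call.
- job_done(): hands the job in, once; it reports no verdict.
The state is a dict: "t": time; "q": joint angles; "qd": joint speeds; "joint_efforts": joint torques, N m; "eef_pos": TCP position; "ee_rot": TCP orientation; "force": force on the tool from outside, world axes, zero at the start; "moment": the same for the moment, N m; "width": finger opening in m.
Only numpy, scipy, OpenCV 4.12 (cv2) and the standard library are available. Lean on these libraries where they do the work, as an engineer would, in place of code of your own. Each camera call takes 0.05 s, during which the arm holds its last target.

## Working session

There is one attempt and no reset: what is moved stays moved. The work goes in short steps, Python scripts to look and compute and a shell command to move; the robot and the scene stay as the last step left them, time stands still between calls to the robot, and variables do not carry over. Pictures are saved under pics/ and viewed, and the job is handed in when it is done.

```bash
mkdir -p pics; ls
python3 - <<'E'
from station import *
import cv2
s=get_state(); print({k:(v if not hasattr(v,'tolist') else v.tolist()) for k,v in s.items()})
for n in("scene","top","wrist"):
    c=camera_info(n); print(n,c)
    cv2.imwrite(f"pics/a_{n}.png",grab_frame(n))
E
```

```text
pics
{'t': 0.0, 'q': [-0.9788723752829207, 0.35938243744092613, 0.011044306699247313, -0.00036254704359981675, -1.22407845457129, -0.28811535748236605], 'qd': [-0.0018332241412854196, 0.00035223791599540044, -0.0008838839469335955, -0.0016740251534790324, 0.0005934755307242376, -0.0004991814359397222], 'joint_efforts': [-0.0012212060755700804, -58.2712984085083, 29.30604100227356, 6.997372806072235, 0.006747597508365288, -0.000209636500585475], 'eef_pos': [0.2017705683983229, -0.6436214414102431, 0.2256169869926583], 'ee_rot': [3.1399423309655594, -0.00013366873767983734, -2.837907423630349], 'force': [0.5081184588032965, -0.04008248052941849, 0.749559986357474], 'moment': [0.012102469171813002, 0.01297135747986043, 0.005359714189752314], 'width': 0.08775081038354639}
scene {'vertical_fov': 52.53172093617563, 'cx': 257.87451971092503, 'cy': 192.53231267104303, 'R': array([[-8.05832571e-01,  5.92143433e-01, -1.49659441e-04],
       [ 4.66655266e-01,  6.34903373e-01, -6.15735795e-01],
       [-3.64508888e-01, -4.96249798e-01, -7.87952669e-01]]), 't': array([ 0.43425084, -0.23349376,  1.26124238])}
top {'vertical_fov': 56.17341127790411, 'cx': 254.98636611675477, 'cy': 186.47839357229253, 'R': array([[ 4.42330544e-04, -9.99815631e-01, -1.91965608e-02],
       [-9.96994690e-01,  1.04621207e-03, -7.74628539e-02],
       [ 7.74686558e-02,  1.91731334e-02, -9.96810412e-01]]), 't': array([0.06319049, 0.56196884, 1.1373827 ])}
wrist {'vertical_fov': 70.84174042949812, 'cx': 258.1835648685502, 'cy': 189.09283291233768, 'R': array([[-0.29917137,  0.95419704,  0.00212113],
       [ 0.9252202 ,  0.28954109,  0.24522141],
       [ 0.23337539,  0.07532574, -0.96946478]]), 't': array([ 0.67409008, -0.03109321,  0.38988035])}
```

Run:
```python
import cv2
for n in("scene","top"):
    i=cv2.imread(f"pics/a_{n}.png"); cv2.imwrite(f"pics/a_{n}2.png",cv2.resize(i,(800,600)))
```

```text
(no output)
```

View pics/a_top2.png

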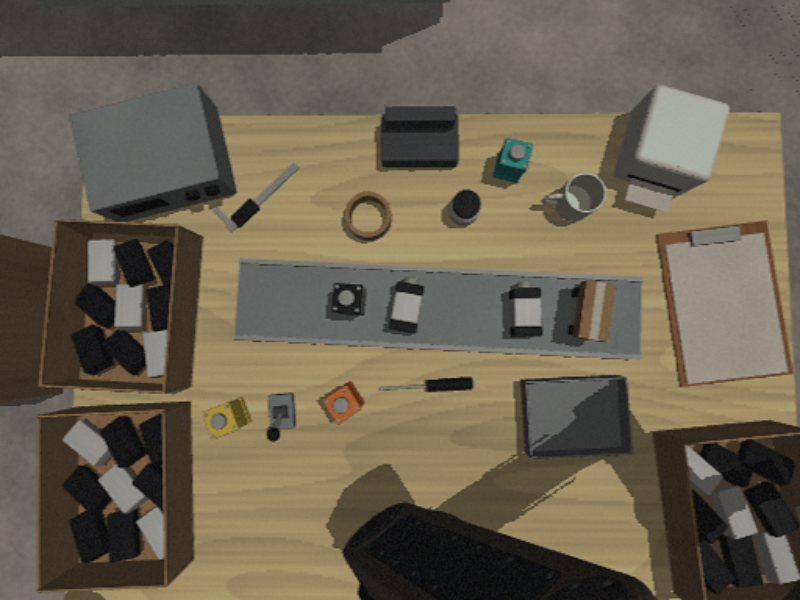

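View pics/a_scene2.png

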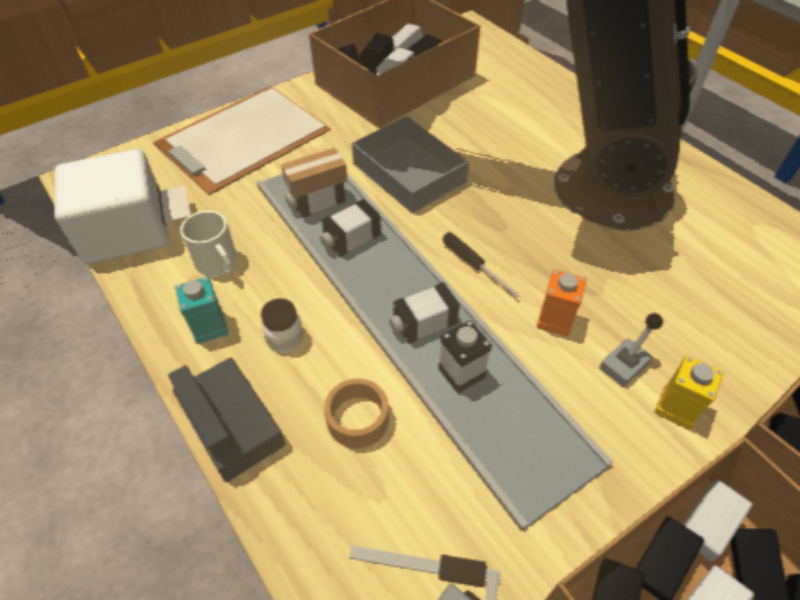

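The top view (800x600 scale) shows the carton at (595,310) lying on a toppled motor (motor1). Two more motors are toppled, at (525,310) and (407,305), and motor6 is upright at (348,298). The tote is at (577,415) and the lever at (282,410) with its knob at (273,434).

Things that could be mistaken for motors:
- Look-alikes to leave alone: orange (341,402), yellow (226,417) and turquoise (514,158).
- Black and white blocks in the bins at the sides.

Next I measure positions.

```bash
cat > h.py <<'E'
import numpy as np, cv2
from station import *
from scipy.spatial.transform import Rotation as Ro
def K(c,h=384):
    f=h/2/np.tan(np.radians(c["vertical_fov"])/2); return f
def ray(c,u,v):
    f=K(c); d=np.array([(u-c["cx"])/f,(v-c["cy"])/f,1.]); R=np.array(c["R"]); t=np.array(c["t"])
    return -R.T@t, R.T@d
def onz(c,u,v,z):
    o,d=ray(c,u,v); return o+d*(z-o[2])/d[2]
def proj(c,X):
    p=np.array(c["R"])@np.array(X)+np.array(c["t"]); f=K(c); return np.array([f*p[0]/p[2]+c["cx"],f*p[1]/p[2]+c["cy"]])
def show():
    s=get_state(); R=Ro.from_euler("xyz",s["ee_rot"]).as_matrix()
    print("t",round(s["t"],2),"pos",np.round(s["eef_pos"],4),"rot",np.round(s["ee_rot"],3),"w",round(s["width"],4),"F",np.round(s["force"],1))
    print("tool x,y,z:",np.round(R.T.tolist(),3).tolist()); print("q",np.round(s["q"],3)); return s,R
def plan(tp,tx=None,tz=None):
    """needed shift in tool axes (norm) and rotvec(norm) to reach TCP tp, tool y dir / z dir"""
    s,R=show(); d=R.T@(np.array(tp)-s["eef_pos"]); print("shift tool m",np.round(d,4))
    if tz is not None:
        tz=np.array(tz)/np.linalg.norm(tz); y=np.array(tx); y=y-tz*(y@tz); y/=np.linalg.norm(y)
        G=np.column_stack([np.cross(y,tz),y,tz]); rv=Ro.from_matrix(R.T@G).as_rotvec(); print("rotvec tool deg",np.round(np.degrees(rv),2),"norm",np.round(rv/np.pi,4))
def zoom(n,name,box,k):
    i=grab_frame(n) if not isinstance(n,np.ndarray) else n
    x0,y0,x1,y1=box; c=i[y0:y1,x0:x1]; cv2.imwrite("pics/"+name,cv2.resize(c,None,fx=k,fy=k,interpolation=cv2.INTER_CUBIC)); return i
E
python3 - <<'E'
from h import *
c=camera_info("top"); s=1.5625
P=lambda n,u,v,z: print(n,np.round(onz(c,u/s,v/s,z),3))
for u,v in((240,261),(641,277),(641,357),(235,341)): P("lane",u,v,.016)
P("m6 hub",346,298,.12)
for u,v in((521,380),(626,376),(632,452),(527,458)): P("tote",u,v,.055)
P("base lever",282,412,.025);P("knob",273,434,.09)
P("tape",367,215,.02);P("jar",466,205,.06);P("driver",450,384,.015);P("drv tip",385,387,.01);P("orange",341,400,.11)
for u,v in((588,281),(615,283),(609,340),(580,336)): P("carton",u,v,.118 if 0 else .108)
i=cv2.imread("pics/a_top.png"); zoom(i,"b.png",(150,155,420,240),2.95)
w=cv2.imread("pics/a_wrist.png")
E
```

```text
lane [0.627 0.395 0.016]
lane [ 0.592 -0.437  0.016]
lane [ 0.428 -0.432  0.016]
lane [0.46  0.402 0.016]
m6 hub [0.542 0.16  0.12 ]
tote [ 0.384 -0.18   0.055]
tote [ 0.392 -0.385  0.055]
tote [ 0.245 -0.392  0.055]
tote [ 0.233 -0.189  0.055]
base lever [0.316 0.3   0.025]
knob [0.283 0.302 0.09 ]
tape [0.722 0.129 0.02 ]
jar [ 0.734 -0.074  0.06 ]
driver [ 0.372 -0.043  0.015]
drv tip [0.365 0.091 0.01 ]
orange [0.35  0.169 0.11 ]
carton [ 0.575 -0.299  0.108]
carton [ 0.571 -0.35   0.108]
carton [ 0.463 -0.335  0.108]
carton [ 0.471 -0.281  0.108]
```

View pics/b.png

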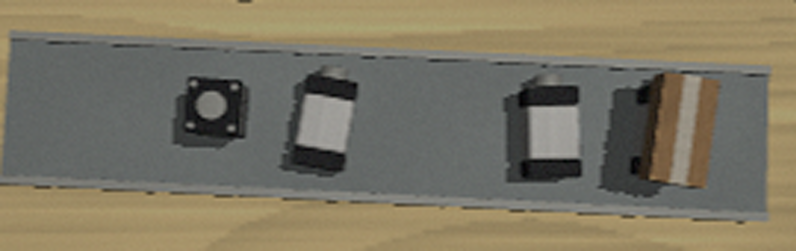

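View pics/a_wrist.png

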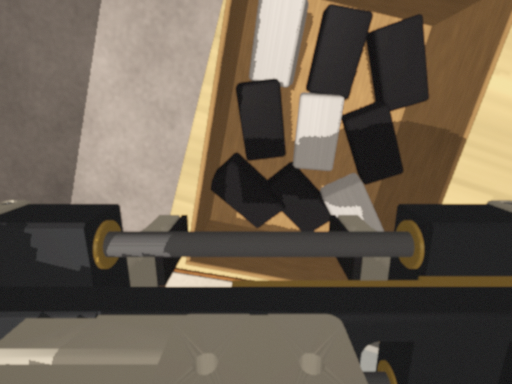

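Run:
```python
from h import *
c=camera_info("top")
P=lambda n,u,v,z: print(n,np.round(onz(c,150+u/2.95,155+v/2.95,z),3))
for n,l in(("A",((305,75),(357,80),(347,172),(293,165))),("B",((525,88),(579,88),(580,178),(524,178)))):
    for u,v in l:P(n,u,v,.066)
for u,v in ((655,73),(718,76),(705,188),(645,183)):P("carton",u,v,.108)
P("m1 hubend",638,93,.066);P("m1foot",635,163,.066)
plan([.50,-.316,.22],[.16,1,0],[0,0,-1])
```

```text
A [0.577 0.067 0.066]
A [0.572 0.012 0.066]
A [0.476 0.023 0.066]
A [0.483 0.08  0.066]
B [ 0.563 -0.163  0.066]
B [ 0.563 -0.22   0.066]
B [ 0.469 -0.219  0.066]
B [ 0.469 -0.161  0.066]
carton [ 0.575 -0.286  0.108]
carton [ 0.572 -0.349  0.108]
carton [ 0.46  -0.333  0.108]
carton [ 0.465 -0.274  0.108]
m1 hubend [ 0.558 -0.281  0.066]
m1foot [ 0.485 -0.276  0.066]
t 0.15 pos [ 0.2018 -0.6438  0.2259] rot [ 3.14  -0.    -2.838] w 0.0876 F [-0.8 -1.1 -0.4]
tool x,y,z: [[-0.954, -0.299, 0.0], [-0.299, 0.954, 0.001], [-0.001, 0.001, -1.0]]
q [-0.979  0.359  0.011 -0.    -1.224 -0.288]
shift tool m [-0.3826  0.2236  0.0061]
rotvec tool deg [ 7.000e-02 -2.000e-02  2.649e+01] norm [ 4.000e-04 -1.000e-04  1.472e-01]
```

```bash
python3 -m inch '[[[-0.0765,0.0447,0,0,0,0,0],[-0.0765,0.0447,0,0,0,0,0],[-0.0765,0.0447,0,0,0,0,0],[-0.0765,0.0447,0,0,0,0,0],[-0.0765,0.0447,0,0,0,0,0],[-0.0765,0.0447,0,0,0,0,0],[-0.0765,0.0447,0,0,0,0,0],[-0.0765,0.0447,0,0,0,0,0],[-0.0765,0.0447,0,0,0,0,0],[-0.0765,0.0447,0,0,0,0,0],[0,0,0,0,0,0.0368,0],[0,0,0,0,0,0.0368,0],[0,0,0,0,0,0.0368,0],[0,0,0,0,0,0.0368,0],[0,0,0,0,0,0,0],[0,0,0,0,0,0,0],[0,0,0,0,0,0,0]]]' 20
python3 - <<'E'
from h import *
show()
cv2.imwrite("pics/w1.png",grab_frame("wrist"))
E
```

```text
t: 1.85
eef_pos: [0.5, -0.3164, 0.2265]
ee_rot: [3.142, -0.0, 2.985]
force: [0.3, 0.1, 0.0]
width: 0.0876
t 1.85 pos [ 0.5    -0.3164  0.2265] rot [ 3.142 -0.     2.985] w 0.0876 F [0.3 0.1 0. ]
tool x,y,z: [[-0.988, 0.156, 0.0], [0.156, 0.988, 0.0], [-0.0, 0.0, -1.0]]
q [-0.234  0.223 -0.178 -0.    -1.17  -1.493]
```

View pics/w1.png

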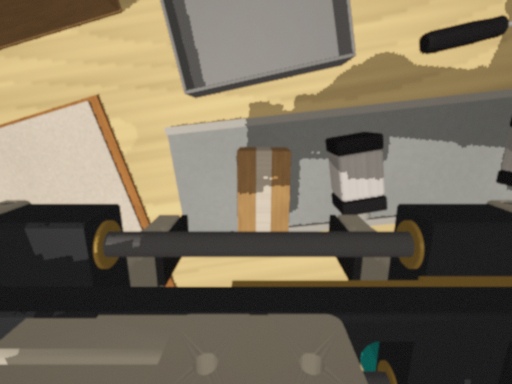

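The wrist view shows the carton squarely aligned with the jaws, its near end at (238–290,148). Motor B is at (357,172) and the tote at the top.

Run:
```python
from h import *
c=camera_info("wrist")
for u,v in((238,148),(290,149),(238,225),(290,225)):print(np.round(onz(c,u,v,.108),3))
for u,v in((327,143),(381,137),(385,207),(336,211)):print("B",np.round(onz(c,u,v,.066),3))
p=[]
for u,v in((166,9),(339,2),(352,52),(188,95)):print("tote",np.round(onz(c,u,v,.055),3))
```

```text
[ 0.459 -0.331  0.108]
[ 0.468 -0.278  0.108]
[ 0.541 -0.345  0.108]
[ 0.55  -0.289  0.108]
B [ 0.473 -0.231  0.066]
B [ 0.476 -0.168  0.066]
B [ 0.562 -0.167  0.066]
B [ 0.558 -0.227  0.066]
tote [ 0.304 -0.386  0.055]
tote [ 0.327 -0.201  0.055]
tote [ 0.378 -0.191  0.055]
tote [ 0.394 -0.382  0.055]
```

```bash
python3 -m inch '[[[-0.0346,0.0116,0.06,0,0,0,0],[0,0,0.06,0,0,0,0],[0,0,0.06,0,0,0,0],[0,0,0.06,0,0,0,0],[0,0,0.03,0,0,0,0],[0,0,0.03,0,0,0,0],[0,0,0,0,0,0,0],[0,0,0,0,0,0,0.6],[0,0,0,0,0,0,1],[0,0,0,0,0,0,1],[0,0,0,0,0,0,1],[0,0,0,0,0,0,1],[0,0,0,0,0,0,1],[0,0,0,0,0,0,1]]]' 18
python3 -m inch '[[[0,0,-0.04,0,0,0,1],[0,0,-0.06,0,0,0,1],[0,0,-0.06,0,0,0,1],[0,0,-0.06,0,0,0,1],[0,0,0,0,0,0,1]]]'
python3 - <<'E'
from h import *
plan([.315,-.287,.16],[-.04,1,0],[0,0,-1])
cv2.imwrite("pics/s2.png",grab_frame("scene"))
E
```

```text
t: 3.3
eef_pos: [0.5183, -0.3135, 0.0772]
ee_rot: [-3.141, 0.001, 2.983]
force: [-1.3, 1.2, 5.8]
width: 0.0556
t: 3.8
eef_pos: [0.5201, -0.3143, 0.1909]
ee_rot: [-3.14, 0.007, 2.984]
force: [0.7, -0.0, -1.0]
width: 0.0561
t 3.8 pos [ 0.5201 -0.3143  0.1909] rot [-3.14   0.007  2.984] w 0.0561 F [ 0.7 -0.  -1. ]
tool x,y,z: [[-0.988, 0.157, -0.007], [0.157, 0.988, -0.002], [0.006, -0.003, -1.0]]
q [-2.220e-01  2.700e-01 -2.000e-01  1.000e-03 -1.094e+00 -1.508e+00]
shift tool m [ 0.207  -0.0053  0.0295]
rotvec tool deg [ -0.13   0.37 -11.34] norm [-0.0007  0.0021 -0.063 ]
```

View pics/s2.png

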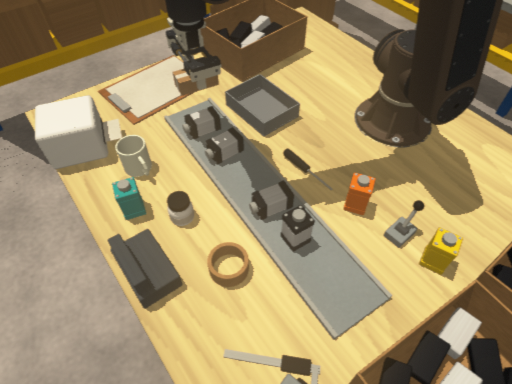

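The carton is gripped and lifted, at scene (195,75). Next I carry it over the tote.

```bash
python3 -m inch '[[[0.069,0,0,0,0,0,1],[0.069,0,0,0,0,0,1],[0.069,0,0,0,0,0,1],[0.069,0,0,0,0,0,1],[0.069,0,0,0,0,0,1],[0.069,-0.0106,0,0,0,0,1],[0,0,0,0,0,-0.0315,1],[0,0,0,0,0,-0.0315,1],[0,0,0,0,0,0,1],[0,0,0,0,0,0,1]]]'
python3 - <<'E'
from h import *
plan([.315,-.287,.025],[-.04,1,0],[0,0,-1])
cv2.imwrite("pics/t3.png",grab_frame("top"))
E
```

```text
t: 4.85
eef_pos: [0.3123, -0.2857, 0.1858]
ee_rot: [3.141, -0.001, -3.105]
force: [0.7, 0.5, -0.9]
width: 0.056
t 4.85 pos [ 0.3123 -0.2857  0.1858] rot [ 3.141e+00 -1.000e-03 -3.105e+00] w 0.056 F [ 0.7  0.5 -0.9]
tool x,y,z: [[-0.999, -0.036, 0.001], [-0.036, 0.999, 0.001], [-0.001, 0.001, -1.0]]
q [-0.271 -0.035 -0.569 -0.    -1.038 -1.264]
shift tool m [-0.0028 -0.0016  0.1607]
rotvec tool deg [ 0.04 -0.08 -0.22] norm [ 0.0002 -0.0004 -0.0012]
```

View pics/t3.png

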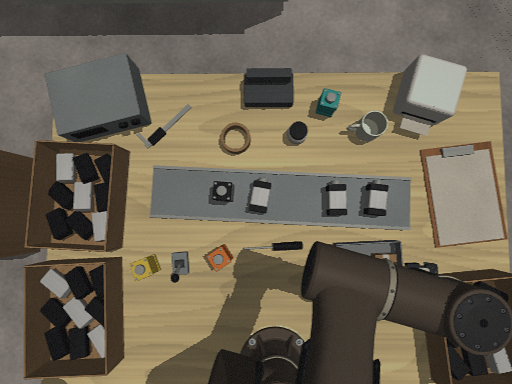

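```bash
python3 -m inch '[[[-0.005,-0.003,0.06,0,0,0,1],[0,0,0.06,0,0,0,1],[0,0,0.06,0,0,0,1],[0,0,0.06,0,0,0,1],[0,0,0.04,0,0,0,1],[0,0,0.03,0,0,0,1],[0,0,0.015,0,0,0,1],[0,0,0,0,0,0,1],[0,0,0,0,0,0,0.2],[0,0,0,0,0,0,0.2],[0,0,0,0,0,0,0.2],[0,0,0,0,0,0,0.2]]]'
python3 -m inch '[[[0,0,-0.03,0,0,0,0.2],[0,0,-0.07,0,0,0,0.2],[0,0,-0.08,0,0,0,0.2],[0,0,-0.08,0,0,0,0.2],[0,0,-0.08,0,0,0,0],[-0.09,0,0,0,0,0,0],[-0.09,0,0,0,0,0,0],[0,0,0,0,0,0,0]]]'
python3 - <<'E'
from h import *
show()
cv2.imwrite("pics/w4.png",grab_frame("wrist"));zoom("top","t4.png",(150,120,420,300),2.9)
E
```

```text
t: 6.1
eef_pos: [0.3158, -0.2875, 0.0247]
ee_rot: [-3.141, 0.001, -3.102]
force: [0.3, 0.6, 1.0]
width: 0.0697
t: 6.9
eef_pos: [0.4097, -0.284, 0.1946]
ee_rot: [-3.14, 0.002, -3.101]
force: [-1.5, 1.5, -0.7]
width: 0.0873
t 6.9 pos [ 0.4097 -0.284   0.1946] rot [-3.140e+00  2.000e-03 -3.101e+00] w 0.0873 F [-1.5  1.5 -0.7]
tool x,y,z: [[-0.999, -0.041, -0.002], [-0.041, 0.999, -0.001], [0.002, -0.001, -1.0]]
q [-2.11e-01  9.00e-02 -4.18e-01  1.00e-03 -1.06e+00 -1.32e+00]
```

View pics/w4.png

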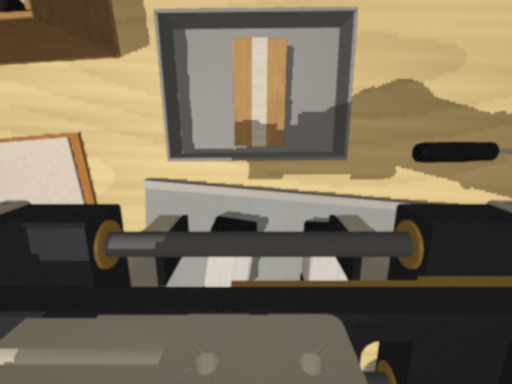

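View pics/t4.png

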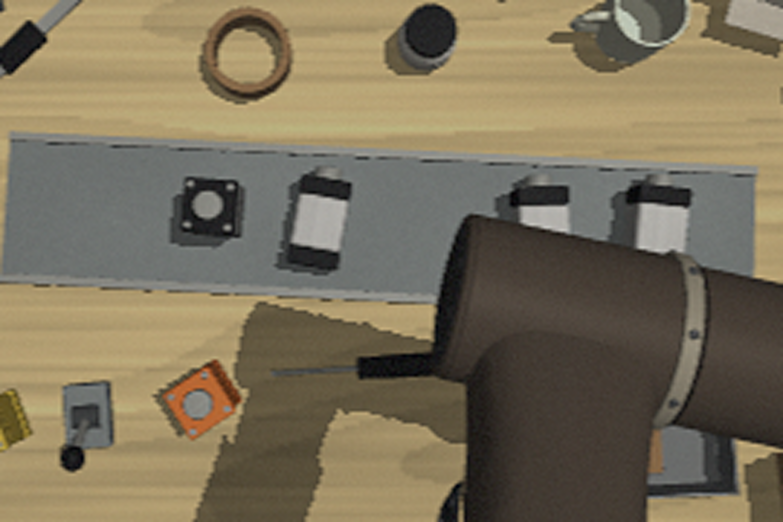

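Carton now lies inside the tote (wrist view, 232–287 × 38–147). Next I fit the arm's planar kinematics to see which tool tilts are reachable, and measure motor1.

Run:
```python
from h import *
D=[(.359,.011,.647,.2256),(.223,-.178,.560,.2265),(.09,-.418,.460,.1946),(-.035,-.569,.378,.1858),(.270,-.2,np.sqrt(.5201**2+.3143**2-.19**2),.1909)]
A=[];B=[]
for a,b,r,z in D:
    A.append([np.sin(a),np.cos(a-b),np.sin(a-b),0]);B.append(r)
    A.append([np.cos(a),-np.sin(a-b),np.cos(a-b),1]);B.append(z)
x,res,*_=np.linalg.lstsq(A,B,rcond=None);print("a,b,c,h'",x,res,np.array(A)@x-B)
c=camera_info("top");i=cv2.imread("pics/t3.png");zoom(i,"t3z.png",(240,150,420,240),4.4)
```

```text
a,b,c,h' [ 0.61714286  0.44781897  0.02812134 -0.22650772] [1.89215183e-06] [ 3.90922340e-04 -5.87409705e-04 -2.44098522e-04 -5.71203358e-05
  4.14985082e-04  2.74618054e-04  1.90359184e-04  7.32279807e-04
 -6.16462574e-04 -3.62367821e-04]
```

View pics/t3z.png

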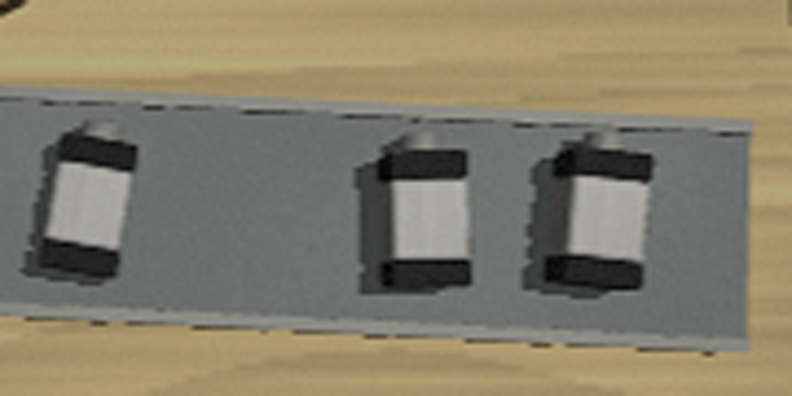

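```bash
cat > mot.py <<'E'
from h import *
def axis(c,far,near,z=.066):
    f=onz(c,*far,z);n=onz(c,*near,z);d=(f-n)[:2];L=np.linalg.norm(d);d/=L;m=((f+n)/2)[:2]+.028*np.array([-d[1],d[0]])
    print("len",round(L,4),"dir",np.round(d,3),"yaw",round(np.arctan2(d[1],d[0]),3),"mid",np.round(m,4)); return m,d
E
python3 - <<'E'
from mot import *
c=camera_info("top");q=lambda u,v:(240+u/4.4,150+v/4.4)
for n,f,e in(("1",(652,155),(643,290)),("B",(467,152),(470,288)),("A",(137,145),(118,277))):
    print(n);axis(c,q(*f),q(*e))
E
```

```text
1
len 0.0946 dir [ 0.996 -0.094] yaw -0.094 mid [ 0.5175 -0.3159]
B
len 0.0951 dir [1.    0.003] yaw 0.003 mid [ 0.5166 -0.1915]
A
len 0.0938 dir [ 0.989 -0.145] yaw -0.145 mid [0.5272 0.0466]
```

```bash
cat >> mot.py <<'E'
def pose(m,d,along,gz,th,back=0):
    """TCP for tool tilted th deg back towards robot; along = from motor mid toward hub"""
    t=np.radians(th); d3=np.array([d[0],d[1],0]); tz=-np.cos(t)*np.array([0,0,1])-np.sin(t)*d3
    g=np.array([m[0],m[1],0])+along*d3+np.array([0,0,gz]); return g+(.019-back)*tz,[-d[1],d[0],0],tz
E
python3 - <<'E'
from mot import *
p=pose([.5175,-.3159],[.9956,-.094],.026,.05,30,.11)
print(p);plan(*p)
E
```

```text
(array([ 0.5886854 , -0.322621  ,  0.12880831]), [0.094, 0.9956, 0], array([-0.4978   ,  0.047    , -0.8660254]))
t 7.0 pos [ 0.4056 -0.2835  0.1937] rot [ 3.141e+00 -1.000e-03 -3.102e+00] w 0.0873 F [-0.2  0.2  0. ]
tool x,y,z: [[-0.999, -0.04, 0.001], [-0.04, 0.999, 0.0], [-0.001, 0.0, -1.0]]
q [-0.212  0.086 -0.424 -0.    -1.062 -1.319]
shift tool m [-0.1814 -0.0464  0.0648]
rotvec tool deg [-1.99 29.91  7.51] norm [-0.0111  0.1662  0.0417]
```

```bash
python3 -m inch '[[[-0.073,-0.0186,0,0,0,0,0],[-0.073,-0.0186,0,0,0,0,0],[-0.073,-0.0186,0,0,0,0,0],[-0.073,-0.0186,0,0,0,0,0],[-0.073,-0.0186,0,0,0,0,0],[0,0,0,-0.0022,0.0332,0.0084,0],[0,0,0,-0.0022,0.0332,0.0084,0],[0,0,0,-0.0022,0.0332,0.0084,0],[0,0,0,-0.0022,0.0332,0.0084,0],[0,0,0,-0.0022,0.0332,0.0084,0],[0,0,0,0,0,0,0],[0,0,0,0,0,0,0]]]'
python3 - <<'E'
from mot import *
p=pose([.5175,-.3159],[.9956,-.094],.026,.05,30,.11)
plan(*p)
cv2.imwrite("pics/w5.png",grab_frame("wrist"))
E
```

```text
t: 8.2
eef_pos: [0.589, -0.3232, 0.1925]
ee_rot: [-3.142, -0.524, 3.046]
force: [-0.6, -0.6, 1.1]
width: 0.0876
t 8.2 pos [ 0.589  -0.3232  0.1925] rot [-3.142 -0.524  3.046] w 0.0876 F [-0.6 -0.6  1.1]
tool x,y,z: [[-0.862, 0.083, 0.501], [0.095, 0.995, -0.0], [-0.498, 0.048, -0.866]]
q [-0.186  0.695  0.367  0.046 -1.765 -1.484]
shift tool m [-0.0316  0.0005  0.0553]
rotvec tool deg [ 0.04 -0.04 -0.08] norm [ 0.0002 -0.0002 -0.0004]
```

View pics/w5.png

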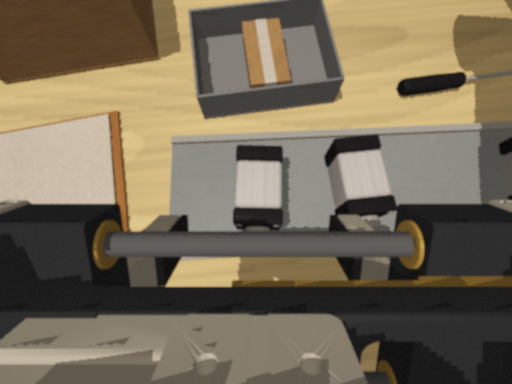

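Run:
```python
from mot import *
c=camera_info("wrist")
i=cv2.imread("pics/w5.png");zoom(i,"w5z.png",(200,120,420,230),3.6)
axis(c,(282,209),(283,148)) 
axis(c,(393,200),(381,137))
print(onz(c,236,148,.066),onz(c,283,148,.066))
```

```text
len 0.0745 dir [ 0.991 -0.135] yaw -0.135 mid [ 0.5202 -0.2602]
len 0.0786 dir [ 0.999 -0.045] yaw -0.045 mid [ 0.5171 -0.1367]
[ 0.47420096 -0.33903778  0.066     ] [ 0.47957517 -0.28295418  0.066     ]
```

View pics/w5z.png

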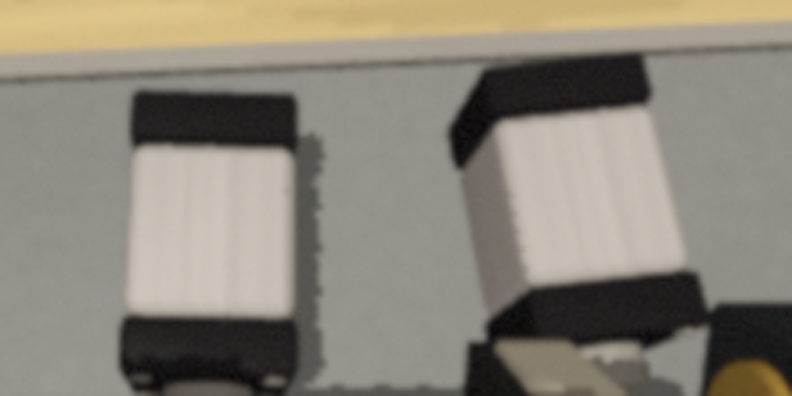

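Run:
```python
from mot import *
p=pose([.522,-.3158],[.9955,-.095],.024,.05,60,.10)
print(p[0]);plan(*p)
```

```text
[ 0.61572439 -0.32474407  0.0905    ]
t 8.25 pos [ 0.5891 -0.3234  0.1941] rot [-3.141 -0.522  3.046] w 0.0878 F [ 0.2 -1.   0.7]
tool x,y,z: [[-0.863, 0.083, 0.498], [0.095, 0.995, -0.001], [-0.496, 0.047, -0.867]]
q [-0.186  0.693  0.367  0.046 -1.765 -1.484]
shift tool m [-0.0747  0.0012  0.0765]
rotvec tool deg [-1.000e-02  3.012e+01 -5.000e-02] norm [-0.      0.1673 -0.0003]
```

```bash
python3 -m inch '[[[0,0,0,0,0.0335,0,0],[0,0,0,0,0.0335,0,0],[0,0,0,0,0.0335,0,0],[0,0,0,0,0.0335,0,0],[0,0,0,0,0.0335,0,0],[0,0,0,0,0,0,0],[0,0,0,0,0,0,0]]]'
python3 - <<'E'
from mot import *
p=pose([.522,-.3158],[.9955,-.095],.024,.05,60,.08)
plan(*p)
E
```

```text
t: 8.95
eef_pos: [0.5893, -0.3234, 0.1939]
ee_rot: [-3.14, -1.046, 3.045]
force: [0.5, -0.1, 1.3]
width: 0.0875
t 8.95 pos [ 0.5893 -0.3234  0.1939] rot [-3.14  -1.046  3.045] w 0.0875 F [ 0.5 -0.1  1.3]
tool x,y,z: [[-0.499, 0.049, 0.865], [0.095, 0.995, -0.001], [-0.861, 0.082, -0.501]]
q [-0.174  1.03   0.719  0.091 -2.302 -1.471]
shift tool m [-0.1027  0.0012  0.049 ]
rotvec tool deg [ 0.    0.07 -0.05] norm [ 0.      0.0004 -0.0003]
```

```bash
python3 -m inch '[[[-0.069,0.0024,0,0,0,0,0],[-0.069,0,0,0,0,0,0],[-0.068,0,0,0,0,0,0],[0,0,0.05,0,0,0,0],[0,0,0.05,0,0,0,0],[0,0,0,0,0,0,0],[0,0,0,0,0,0,0]]]'
python3 - <<'E'
from mot import *
p=pose([.522,-.3158],[.9955,-.095],.024,.05,60,0)
plan(*p)
cv2.imwrite("pics/w6.png",grab_frame("wrist"));cv2.imwrite("pics/s6.png",grab_frame("scene"))
E
```

```text
t: 9.65
eef_pos: [0.5983, -0.3235, 0.0842]
ee_rot: [-3.138, -1.041, 3.043]
force: [0.1, -0.5, 1.0]
width: 0.0877
t 9.65 pos [ 0.5983 -0.3235  0.0842] rot [-3.138 -1.041  3.043] w 0.0877 F [ 0.1 -0.5  1. ]
tool x,y,z: [[-0.503, 0.05, 0.863], [0.095, 0.995, -0.002], [-0.859, 0.081, -0.505]]
q [-0.172  1.127  0.691  0.081 -2.173 -1.488]
shift tool m [-0.0027  0.0004  0.0818]
rotvec tool deg [-0.03  0.35 -0.11] norm [-0.0002  0.002  -0.0006]
```

View pics/w6.png

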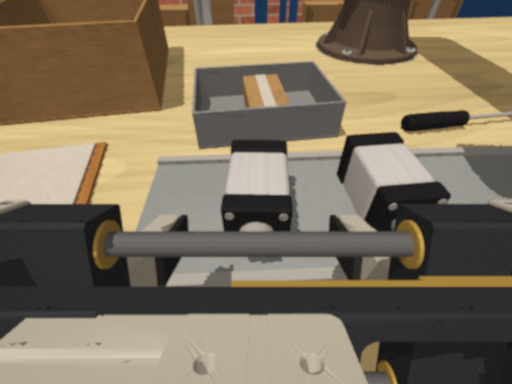

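View pics/s6.png

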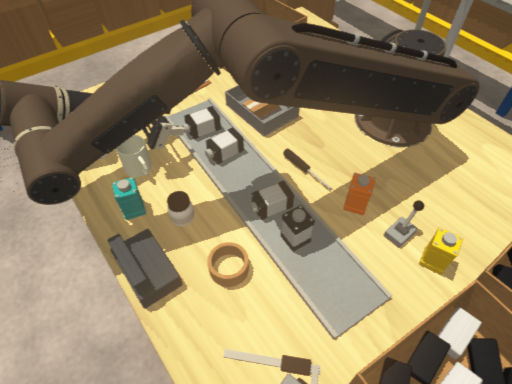

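The wrist view shows motor1 centred between the fingers with its hub at (257,230), and motor B clear to the right.

```bash
python3 -m inch '[[[-0.005,0.001,0.04,0,0,0,0],[0,0,0.04,0,0.001,0,0],[0,0,0.04,0,0,0,0],[0,0,0.03,0,0,0,0],[0,0,0.013,0,0,0,0],[0,0,0,0,0,0,0],[0,0,0,0,0,0,0.5],[0,0,0,0,0,0,1],[0,0,0,0,0,0,1],[0,0,0,0,0,0,1],[0,0,0,0,0,0,1],[0,0,0,0,0,0,1]]]' 55
python3 - <<'E'
from mot import *
plan(pose([.522,-.3158],[.9955,-.095],.024,.05,60,0)[0])
E
```

```text
t: 10.95
eef_pos: [0.5289, -0.316, 0.037]
ee_rot: [-3.139, -1.051, 3.044]
force: [2.8, -2.8, -1.2]
width: 0.0556
t 10.95 pos [ 0.5289 -0.316   0.037 ] rot [-3.139 -1.051  3.044] w 0.0556 F [ 2.8 -2.8 -1.2]
tool x,y,z: [[-0.495, 0.048, 0.868], [0.095, 0.995, -0.001], [-0.864, 0.082, -0.497]]
q [-0.177  1.06   0.411  0.077 -1.97  -1.501]
shift tool m [ 0.0027 -0.0005 -0.0023]
```

```bash
python3 -m inch '[[[0.026,0,-0.015,0,0,0,1],[0.052,0,-0.03,0,0,0,1],[0.052,0,-0.03,0,0,0,1],[0.04,0,-0.023,0,0,0,1],[0,0,0,0,0,0,1],[0,0,0,0,-0.03,0,1],[0,0,0,0,-0.03,0,1],[0,0,0,0,-0.03,0,1],[0,0,0,0,-0.03,0,1],[0,0,0,0,-0.03,0,1],[0,0,0,0,0,0,1]]]'
python3 - <<'E'
from mot import *
show()
cv2.imwrite("pics/s7.png",grab_frame("scene"))
E
```

```text
t: 12.05
eef_pos: [0.528, -0.3158, 0.1382]
ee_rot: [-3.14, -0.575, 3.045]
force: [0.6, -0.1, 0.5]
width: 0.0433
t 12.05 pos [ 0.528  -0.3158  0.1382] rot [-3.14  -0.575  3.045] w 0.0433 F [ 0.6 -0.1  0.5]
tool x,y,z: [[-0.835, 0.081, 0.544], [0.096, 0.995, -0.001], [-0.542, 0.051, -0.839]]
q [-0.189  0.667  0.161  0.052 -1.638 -1.49 ]
```

View pics/s7.png

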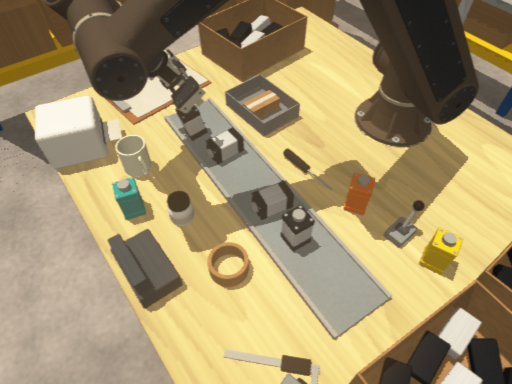

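Run:
```python
from mot import *
i=cv2.imread("pics/s7.png");zoom(i,"s7z.png",(140,50,270,180),5)
cv2.imwrite("pics/w7.png",grab_frame("wrist"))
show()
```

```text
t 12.15 pos [ 0.528  -0.3156  0.1364] rot [-3.141 -0.582  3.045] w 0.0327 F [ 0.2 -0.6 -0.7]
tool x,y,z: [[-0.832, 0.08, 0.55], [0.096, 0.995, -0.001], [-0.547, 0.052, -0.835]]
q [-0.188  0.673  0.164  0.052 -1.642 -1.49 ]
```

View pics/s7z.png

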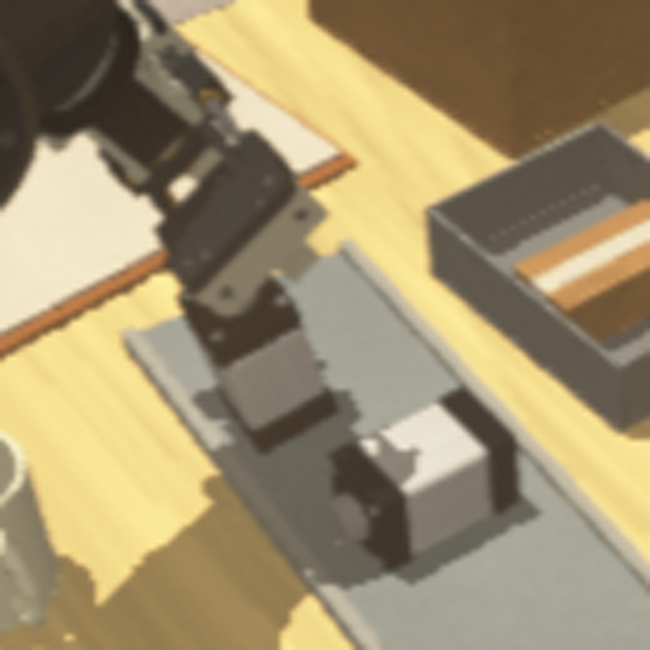

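View pics/w7.png

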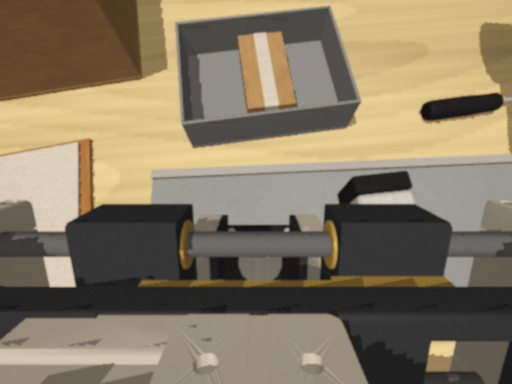

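The grip slackened while I was lifting, and the motor slipped toward its hub. I let one row pass and look again.

```bash
python3 -m inch '[[[0,0,0,0,0,0,1]]]'
python3 - <<'E'
from mot import *
zoom("scene","s8z.png",(140,50,270,180),5)
show()
E
```

```text
t: 12.25
eef_pos: [0.5284, -0.3154, 0.1347]
ee_rot: [-3.141, -0.584, 3.046]
force: [-0.2, 0.3, -0.6]
width: 0.0216
t 12.3 pos [ 0.5286 -0.3154  0.1342] rot [-3.141 -0.584  3.046] w 0.0162 F [-0.4  0.4 -0.4]
tool x,y,z: [[-0.831, 0.08, 0.551], [0.095, 0.995, -0.0], [-0.549, 0.052, -0.834]]
q [-0.188  0.676  0.165  0.051 -1.641 -1.49 ]
```

View pics/s8z.png

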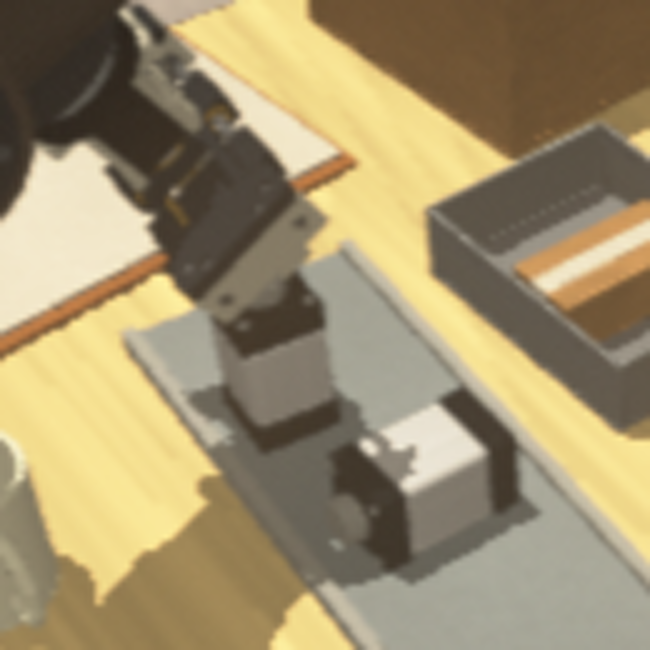

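```bash
python3 -m inch '[[[0,0,0,0,0,0,0.85],[0,0,0,0,0,0,0.85],[0,0,0,0,0,0,0.85]]]'
python3 - <<'E'
from mot import *
zoom("scene","s9z.png",(140,50,270,180),5)
show()
E
```

```text
t: 12.6
eef_pos: [0.5289, -0.3156, 0.1346]
ee_rot: [-3.141, -0.582, 3.046]
force: [-1.2, 0.1, 0.5]
width: 0.0131
t 12.65 pos [ 0.5289 -0.3156  0.1348] rot [-3.141 -0.581  3.046] w 0.0132 F [-0.4  0.2  1.1]
tool x,y,z: [[-0.832, 0.08, 0.549], [0.095, 0.995, -0.001], [-0.547, 0.052, -0.836]]
q [-0.188  0.675  0.165  0.052 -1.64  -1.49 ]
```

View pics/s9z.png

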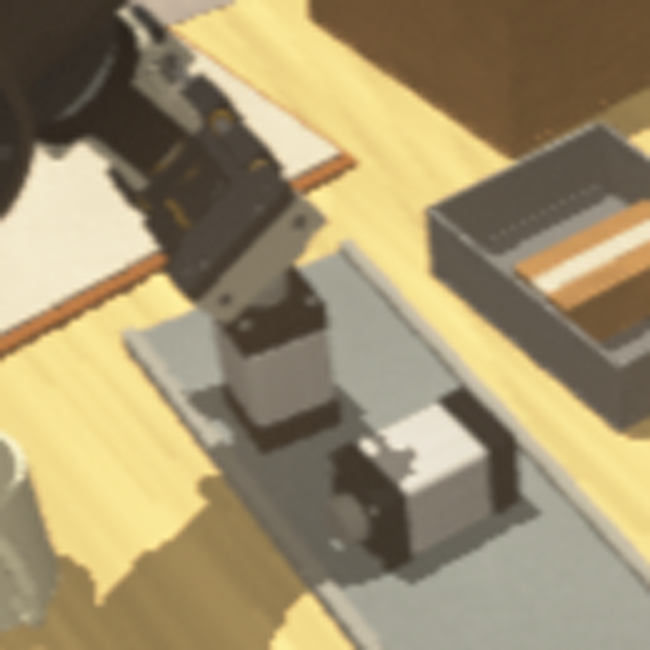

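Motor1 ended up standing on its foot, at s9z (280,370). I retreat upward and check.

```bash
python3 -m inch '[[[0.022,0,-0.033,0,0,0,0.85],[0.044,0,-0.067,0,0,0,0.85],[0.044,0,-0.067,0,0,0,0.85],[0.03,0,-0.045,0,0,0,0],[0,0,0,0,0,0,0],[0,0,0,0,0,0,0]]]'
python3 - <<'E'
from mot import *
show()
zoom("top","t10.png",(150,120,420,300),2.9);cv2.imwrite("pics/w10.png",grab_frame("wrist"));zoom("scene","s10.png",(100,50,420,290),2.5)
E
```

```text
t: 13.25
eef_pos: [0.5286, -0.3154, 0.2628]
ee_rot: [-3.141, -0.579, 3.046]
force: [0.0, -0.4, -1.5]
width: 0.0316
t 13.25 pos [ 0.5286 -0.3154  0.2628] rot [-3.141 -0.579  3.046] w 0.0316 F [ 0.  -0.4 -1.5]
tool x,y,z: [[-0.833, 0.08, 0.547], [0.095, 0.995, -0.001], [-0.545, 0.052, -0.837]]
q [-0.188  0.592  0.312  0.053 -1.866 -1.478]
```

View pics/t10.png

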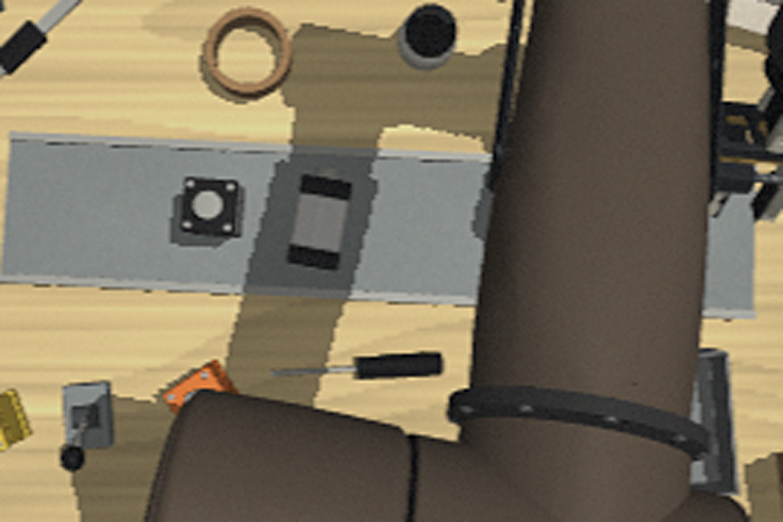

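View pics/w10.png

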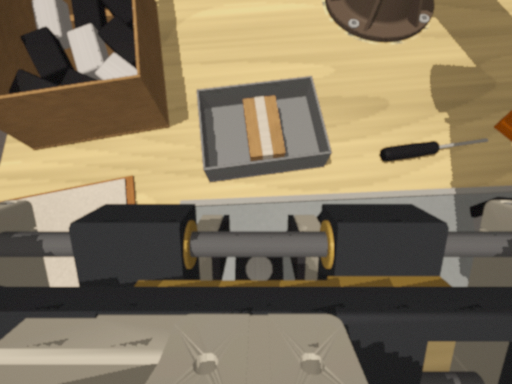

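View pics/s10.png

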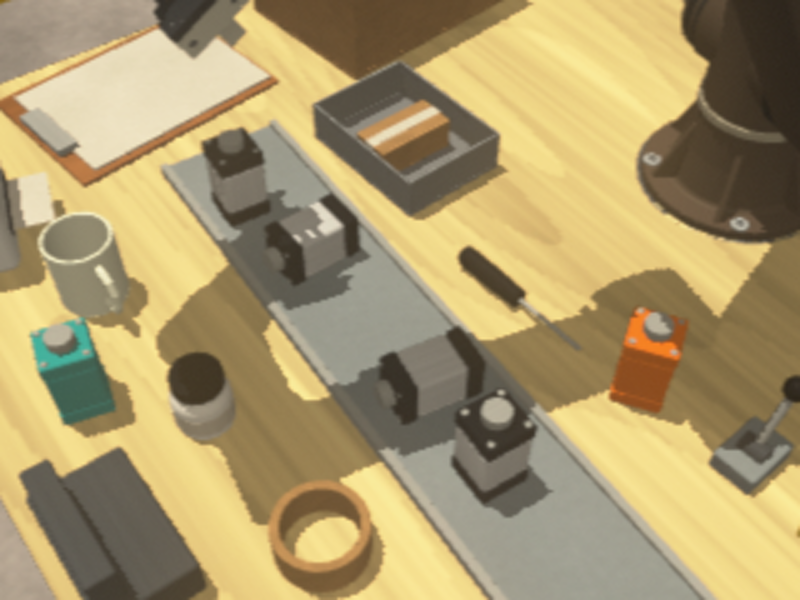

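Run:
```python
from mot import *
c=camera_info("scene");f=lambda u,v,z:np.round(onz(c,100+u/2.5,50+v/2.5,z),3)
print("m1",f(231,141,.12),"m6",f(497,410,.12), "foot corner", f(243,228,.01))
# lane coords
print(np.round(onz(camera_info("wrist"),259,268,.12),3))
axisB=[f(*p,.066) for p in((324,195),(358,240))];print(axisB)
plan(*pose([.5175,-.1915],[1,.0],.024,.05,60,.18))
```

```text
m1 [ 0.546 -0.308  0.12 ] m6 [0.542 0.163 0.12 ] foot corner [ 0.562 -0.282  0.01 ]
[ 0.545 -0.316  0.12 ]
[array([ 0.48 , -0.22 ,  0.066]), array([ 0.491, -0.136,  0.066])]
t 13.4 pos [ 0.528  -0.3153  0.2611] rot [-3.141 -0.583  3.046] w 0.0438 F [ 0.8 -0.3  0.5]
tool x,y,z: [[-0.831, 0.08, 0.55], [0.096, 0.995, -0.0], [-0.548, 0.052, -0.835]]
q [-0.188  0.595  0.31   0.053 -1.866 -1.478]
shift tool m [-0.1891  0.1378  0.0318]
rotvec tool deg [ 4.02 26.6  -3.8 ] norm [ 0.0223  0.1478 -0.0211]
```

Motor1 stands at about (.545, -.314). That is too close to B for the gripper body when I tilt for B, so I'll shift motor1 a little towards -y.

Run:
```python
from mot import *
plan([.545,-.315,.18],[.095,.995,0],[0,0,-1])
```

```text
t 13.4 pos [ 0.528  -0.3153  0.2611] rot [-3.141 -0.583  3.046] w 0.0438 F [ 0.8 -0.3  0.5]
tool x,y,z: [[-0.831, 0.08, 0.55], [0.096, 0.995, -0.0], [-0.548, 0.052, -0.835]]
q [-0.188  0.595  0.31   0.053 -1.866 -1.478]
shift tool m [-0.0587  0.0019  0.0584]
rotvec tool deg [ 0.000e+00 -3.338e+01 -3.000e-02] norm [ 0.     -0.1855 -0.0002]
```

```bash
python3 -m inch '[[[0,0,0,0,-0.0371,0,0],[0,0,0,0,-0.0371,0,0],[0,0,0,0,-0.0371,0,0],[0,0,0,0,-0.0371,0,0],[0,0,0,0,-0.0371,0,0],[0,0,0,0,0,0,0],[0,0,0,0,0,0,0]]]'
python3 - <<'E'
from mot import *
plan([.545,-.315,.18],[.095,.995,0],[0,0,-1])
cv2.imwrite("pics/w11.png",grab_frame("wrist"))
E
```

```text
t: 14.1
eef_pos: [0.5275, -0.3155, 0.2625]
ee_rot: [-3.141, 0.001, 3.046]
force: [0.4, 0.4, -0.4]
width: 0.0873
t 14.1 pos [ 0.5275 -0.3155  0.2625] rot [-3.141e+00  1.000e-03  3.046e+00] w 0.0873 F [ 0.4  0.4 -0.4]
tool x,y,z: [[-0.995, 0.096, -0.001], [0.096, 0.995, -0.001], [0.001, -0.001, -1.0]]
q [-2.210e-01  2.390e-01 -7.500e-02  1.000e-03 -1.256e+00 -1.446e+00]
shift tool m [-0.0172  0.0022  0.0826]
rotvec tool deg [-0.04  0.08 -0.04] norm [-0.0002  0.0005 -0.0002]
```

View pics/w11.png

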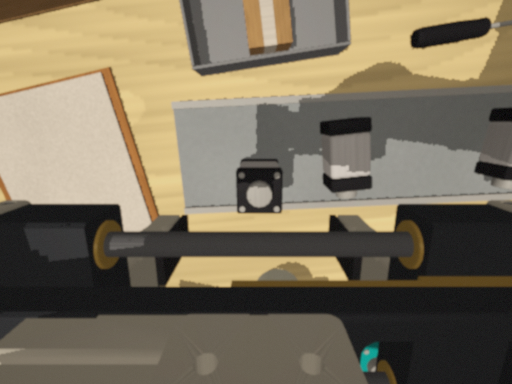

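Run:
```python
from mot import *
c=camera_info("wrist")
print(np.round(onz(c,259,194,.12),4),np.round(onz(c,237,168,.106),4),np.round(onz(c,282,168,.106),4))
for p in((321,124),(370,118),(372,184),(327,188)):print("B",np.round(onz(c,*p,.066),4))
```

```text
[ 0.5446 -0.316   0.12  ] [ 0.5144 -0.3391  0.106 ] [ 0.5194 -0.2864  0.106 ]
B [ 0.4747 -0.2298  0.066 ]
B [ 0.4732 -0.1676  0.066 ]
B [ 0.5599 -0.1644  0.066 ]
B [ 0.5597 -0.2249  0.066 ]
```

```bash
python3 -m inch '[[[-0.034,0.002,0.06,0,0,0,0],[0,0,0.08,0,0,0,0],[0,0,0.08,0,0,0,0],[0,0,0.07,0,0,0,0],[0,0,0.05,0,0,0,0],[0,0,0.035,0,0,0,0],[0,0,0,0,0,0,0],[0,0,0,0,0,0,0.6],[0,0,0,0,0,0,1],[0,0,0,0,0,0,1],[0,0,0,0,0,0,1],[0,0,0,0,0,0,1]]]' 50
python3 -m inch '[[[0,0,-0.012,0,0,0,1],[0,0,-0.01,0,0,0,1],[0.005,-0.024,0,0,0,0,1],[0.005,-0.024,0,0,0,0,1],[0.005,-0.024,0,0,0,0,1],[0.005,-0.022,0,0,0,0,1],[0,0,0,0,0,0,1],[0,0,0,0,0,0,1]]]'
python3 - <<'E'
from mot import *
show()
zoom("scene","s12.png",(140,50,270,180),5)
E
```

```text
t: 15.35
eef_pos: [0.5463, -0.3164, 0.0757]
ee_rot: [-3.141, 0.004, 3.046]
force: [0.8, -0.4, 1.5]
width: 0.0558
t: 16.15
eef_pos: [0.5309, -0.3627, 0.0855]
ee_rot: [-3.141, 0.002, 3.045]
force: [-0.3, 1.1, -8.1]
width: 0.0552
t 16.15 pos [ 0.5309 -0.3627  0.0855] rot [-3.141e+00  2.000e-03  3.045e+00] w 0.0552 F [-0.3  1.1 -8.1]
tool x,y,z: [[-0.995, 0.097, -0.002], [0.097, 0.995, -0.0], [0.002, -0.001, -1.0]]
q [-0.296  0.422 -0.237  0.    -0.909 -1.371]
```

View pics/s12.png

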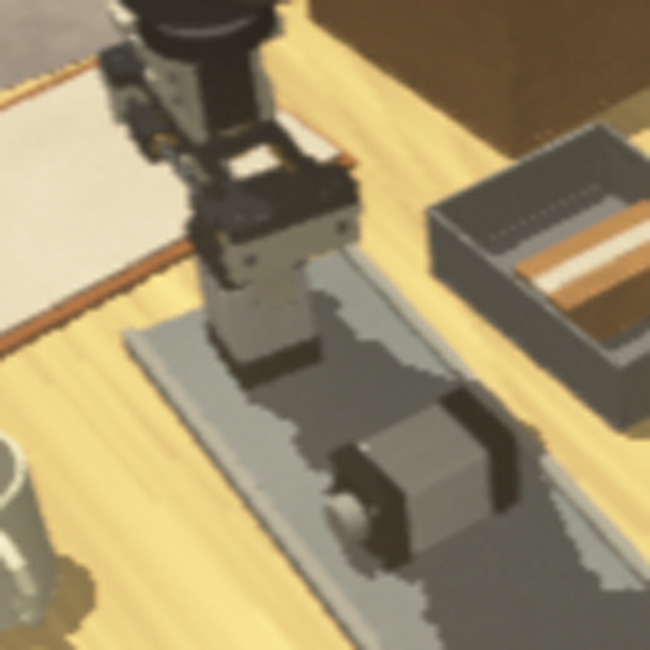

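Motor1 hangs upright in the grip (s12 (260,325)); I set it down.

```bash
python3 -m inch '[[[0,0,0.01,0,0,0,1],[0,0,0.008,0,0,0,1],[0,0,0.002,0,0,0,1],[0,0,0,0,0,0,1],[0,0,0,0,0,0,0.3],[0,0,0,0,0,0,0.15],[0,0,0,0,0,0,0],[0,0,0,0,0,0,0],[0,0,-0.03,0,0,0,0],[0,0,-0.08,0,0,0,0],[0,0,-0.09,0,0,0,0],[0,0,-0.09,0,0,0,0],[0,0,-0.09,0,0,0,0],[0,0.09,0,0,0,0,0],[0,0.09,0,0,0,0,0],[0,0.09,0,0,0,0,0],[0,0,0,0,0,0,0],[0,0,0,0,0,0,0]]]'
python3 - <<'E'
from mot import *
s,R=show();c=camera_info("wrist")
cv2.imwrite("pics/w13.png",grab_frame("wrist"));zoom("top","t13.png",(150,120,420,300),2.9)
E
```

```text
t: 18.0
eef_pos: [0.5443, -0.2266, 0.2665]
ee_rot: [-3.141, 0.004, 3.048]
force: [0.0, -0.7, -0.6]
width: 0.088
t 18.0 pos [ 0.5443 -0.2266  0.2665] rot [-3.141  0.004  3.048] w 0.088 F [ 0.  -0.7 -0.6]
tool x,y,z: [[-0.996, 0.093, -0.004], [0.093, 0.996, -0.001], [0.004, -0.001, -1.0]]
q [-6.200e-02  1.930e-01 -1.250e-01  1.000e-03 -1.249e+00 -1.602e+00]
```

View pics/w13.png

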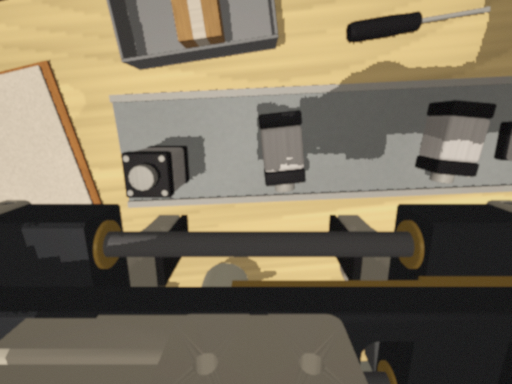

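View pics/t13.png

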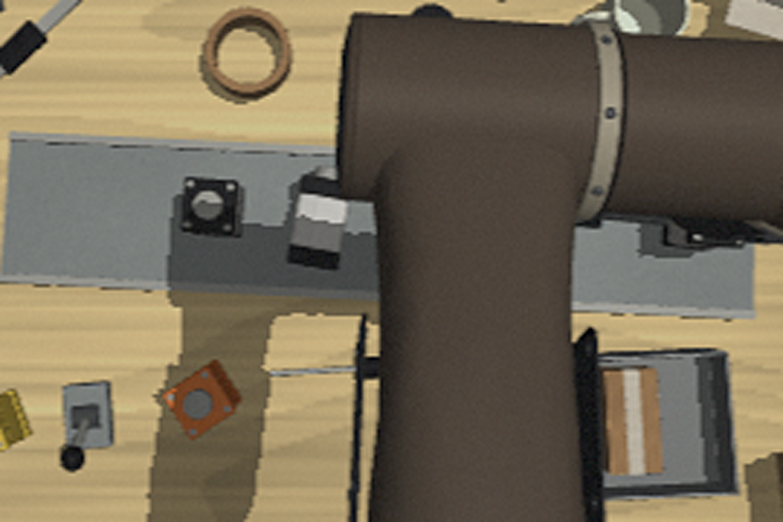

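Motor1 stands at wrist (143,178), and B lies with its foot edge at about (259–300,114) and its hub at (286,188).

Run:
```python
from mot import *
zoom(cv2.imread("pics/w13.png"),"w13z.png",(240,95,330,205),5.4)
c=camera_info("wrist"); print(np.round(onz(c,143,178,.12),3))
```

```text
[ 0.53 -0.36  0.12]
```

View pics/w13z.png

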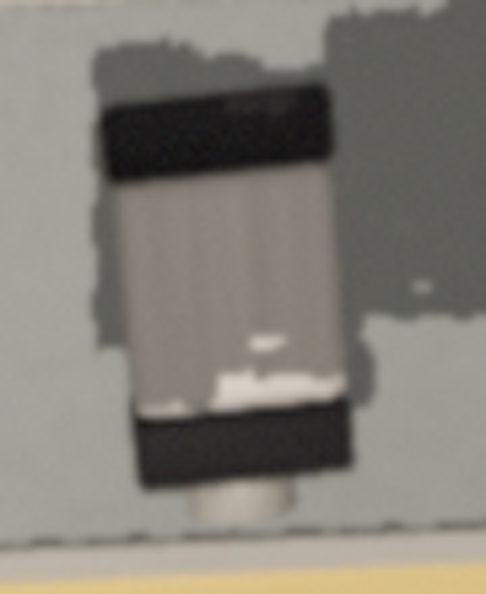

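Run:
```python
from mot import *
c=camera_info("wrist");P=[onz(c,240+u/5.4,95+v/5.4,.066) for u,v in((105,108),(327,86),(352,465),(143,487))]
for p in P:print(np.round(p,4))
d=(P[2]+P[3]-P[0]-P[1])[:2];L=np.linalg.norm(d)/2;d/=2*L;m=sum(P)[:2]/4;print(L,d,m)
plan(*pose(m,d,.024,.05,60,.18))
```

```text
[ 0.4724 -0.2195  0.066 ]
[ 0.4724 -0.1669  0.066 ]
[ 0.5646 -0.1658  0.066 ]
[ 0.5652 -0.2186  0.066 ]
0.09254278692466818 [0.99994542 0.01044773] [ 0.51862891 -0.19269484]
t 18.1 pos [ 0.544 -0.228  0.266] rot [-3.141e+00  3.000e-03  3.046e+00] w 0.0875 F [ 0.8 -0.3  0.1]
tool x,y,z: [[-0.995, 0.095, -0.003], [0.095, 0.995, -0.001], [0.003, -0.001, -1.0]]
q [-6.500e-02  1.950e-01 -1.240e-01  1.000e-03 -1.249e+00 -1.602e+00]
shift tool m [-0.1335  0.0501  0.1358]
rotvec tool deg [ 3.13 60.1  -5.54] norm [ 0.0174  0.3339 -0.0308]
```

```bash
python3 -m inch '[[[-0.06,0.05,0,0,0,0,0],[-0.06,0.05,0,0,0,0,0],[-0.06,0,0,0,0,0,0],[0,0,0,0.0022,0.0417,-0.0039,0],[0,0,0,0.0022,0.0417,-0.0039,0],[0,0,0,0.0022,0.0417,-0.0039,0],[0,0,0,0.0022,0.0417,-0.0039,0],[0,0,0,0.0022,0.0417,-0.0039,0],[0,0,0,0.0022,0.0417,-0.0039,0],[0,0,0,0.0022,0.0417,-0.0039,0],[0,0,0,0.0022,0.0417,-0.0039,0],[0,0,0,0,0,0,0],[0,0,0,0,0,0,0]]]'
python3 - <<'E'
from mot import *
plan(*pose([.519,-.1927],[.99995,.0104],.024,.05,60,.09))
E
```

```text
t: 19.4
eef_pos: [0.6385, -0.1876, 0.2619]
ee_rot: [3.141, -1.05, -3.131]
force: [-0.4, -0.3, 0.9]
width: 0.0873
t 19.4 pos [ 0.6385 -0.1876  0.2619] rot [ 3.141 -1.05  -3.131] w 0.0873 F [-0.4 -0.3  0.9]
tool x,y,z: [[-0.497, -0.005, 0.868], [-0.01, 1.0, 0.0], [-0.868, -0.009, -0.497]]
q [ 0.008  1.003  0.844  0.003 -2.463 -1.567]
shift tool m [-0.1361 -0.0039  0.1173]
rotvec tool deg [ 0.02 -0.18 -0.  ] norm [ 0.0001 -0.001  -0.    ]
```

```bash
python3 -m inch '[[[0,-0.0078,0.08,0,0,0,0],[0,0,0.08,0,0,0,0],[0,0,0.07,0,0,0,0],[-0.068,0,0,0,0,0,0],[-0.068,0,0,0,0,0,0],[-0.068,0,0,0,0,0,0],[-0.068,0,0,0,0,0,0],[0,0,0,0,0,0,0],[0,0,0,0,0,0,0]]]'
python3 - <<'E'
from mot import *
plan(*pose([.519,-.1927],[.99995,.0104],.024,.05,60,.0))
cv2.imwrite("pics/w14.png",grab_frame("wrist"))
E
```

```text
t: 20.3
eef_pos: [0.6075, -0.1915, 0.0933]
ee_rot: [-3.14, -1.041, -3.131]
force: [1.0, -0.1, 0.6]
width: 0.0874
t 20.3 pos [ 0.6075 -0.1915  0.0933] rot [-3.14  -1.041 -3.131] w 0.0874 F [ 1.  -0.1  0.6]
tool x,y,z: [[-0.505, -0.005, 0.863], [-0.011, 1.0, -0.001], [-0.863, -0.01, -0.505]]
q [ 0.004  1.049  0.566  0.007 -2.129 -1.564]
shift tool m [-0.0046 -0.0002  0.0966]
rotvec tool deg [-0.06  0.36 -0.01] norm [-0.0003  0.002  -0.0001]
```

View pics/w14.png

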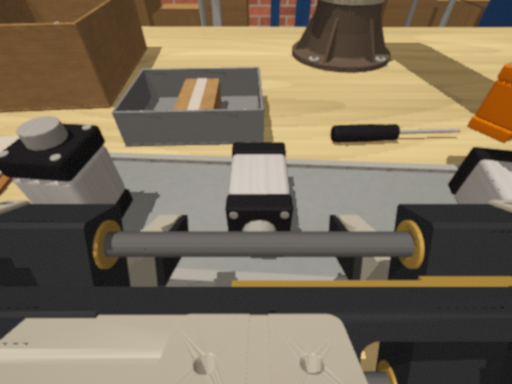

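```bash
python3 -m inch '[[[-0.009,0,0.05,0,0.001,0,0],[0,0,0.05,0,0.001,0,0],[0,0,0.04,0,0,0,0],[0,0,0.03,0,0,0,0],[0,0,0.02,0,0,0,0],[0,0,0,0,0,0,0],[0,0,0,0,0,0,0.5],[0,0,0,0,0,0,1],[0,0,0,0,0,0,1],[0,0,0,0,0,0,1],[0,0,0,0,0,0,1],[0,0,0,0,0,0,1]]]' 60
python3 -m inch '[[[0.02,0,-0.012,0,0,0,1],[0.035,0,-0.02,0,0,0,1],[0.035,0,-0.02,0,0,0,1],[0.026,0,-0.015,0,0,0,1],[0,0,0,0,0,0,1]]]'
python3 - <<'E'
from mot import *
show()
zoom("scene","s15.png",(140,50,300,180),4.5)
E
```

```text
t: 21.55
eef_pos: [0.5268, -0.1916, 0.0393]
ee_rot: [3.142, -1.053, -3.13]
force: [0.6, -0.2, 0.9]
width: 0.0558
t: 22.05
eef_pos: [0.5284, -0.1918, 0.1098]
ee_rot: [-3.141, -1.047, -3.13]
force: [0.8, -0.4, -5.1]
width: 0.0557
t 22.05 pos [ 0.5284 -0.1918  0.1098] rot [-3.141 -1.047 -3.13 ] w 0.0557 F [ 0.8 -0.4 -5.1]
tool x,y,z: [[-0.5, -0.006, 0.866], [-0.012, 1.0, -0.0], [-0.866, -0.011, -0.5]]
q [ 0.005  0.913  0.295  0.007 -2.    -1.564]
```

View pics/s15.png

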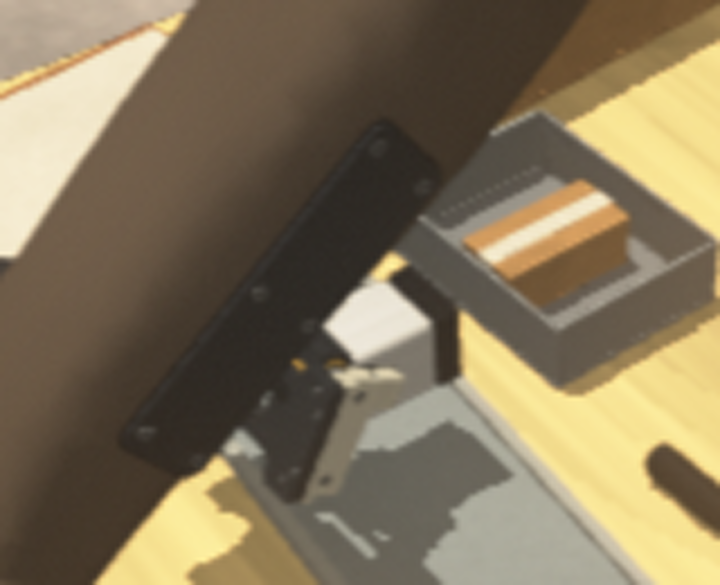

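Motor B is held (width 55.7 mm, load 5 N). I rotate it upright.

```bash
python3 -m inch '[[[0,0,0,0,-0.0417,0,1],[0,0,0,0,-0.0417,0,1],[0,0,0,0,-0.0417,0,1],[0,0,0,0,-0.0417,0,1],[0,0,0,0,-0.0417,0,1],[0,0,0,0,-0.0417,0,1],[0,0,0,0,-0.0417,0,1],[0,0,0,0,-0.0417,0,1],[0,0,0,0,-0.0417,0,1],[0,0,0,0,0,0,1],[0,0,0,0,0,0,1]]]'
python3 - <<'E'
from mot import *
show()
zoom("scene","s16.png",(140,50,300,180),4.5)
E
```

```text
t: 23.2
eef_pos: [0.5244, -0.1916, 0.1062]
ee_rot: [3.141, 0.123, -3.13]
force: [0.6, -0.2, -5.9]
width: 0.0557
t 23.2 pos [ 0.5244 -0.1916  0.1062] rot [ 3.141  0.123 -3.13 ] w 0.0557 F [ 0.6 -0.2 -5.9]
tool x,y,z: [[-0.992, -0.011, -0.122], [-0.012, 1.0, 0.0], [0.122, 0.002, -0.992]]
q [-1.000e-03  2.160e-01 -5.000e-01 -3.000e-03 -7.320e-01 -1.556e+00]
```

View pics/s16.png

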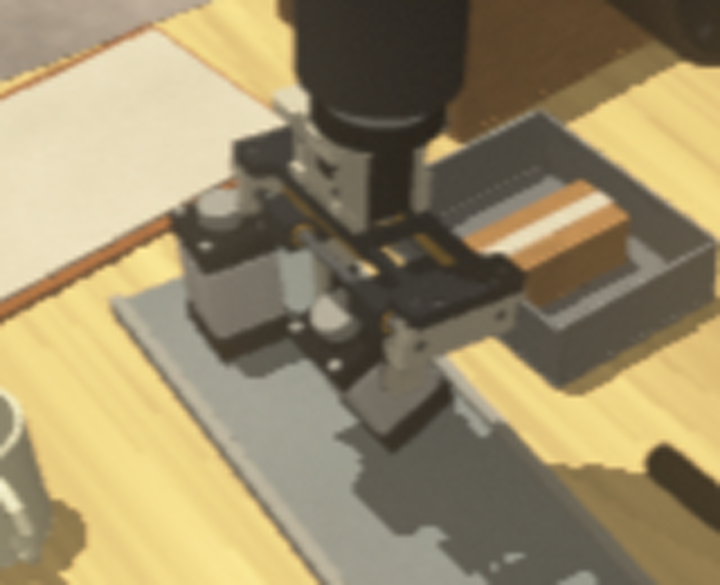

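```bash
python3 -m inch '[[[-0.02,0,0,0,-0.0424,0,1],[-0.02,0,0,0,-0.0424,0,1],[0,0,0,0,-0.0424,0,1],[0,0,0,0,0,0,1],[0,0,0,0,0,0,1]]]'
python3 - <<'E'
from mot import *
show()
zoom("scene","s17.png",(140,50,300,180),4.5);cv2.imwrite("pics/w17.png",grab_frame("wrist"))
E
```

```text
t: 23.75
eef_pos: [0.5456, -0.1913, 0.1089]
ee_rot: [3.141, 0.521, -3.13]
force: [0.9, 0.3, -5.0]
width: 0.0555
t 23.75 pos [ 0.5456 -0.1913  0.1089] rot [ 3.141  0.521 -3.13 ] w 0.0555 F [ 0.9  0.3 -5. ]
tool x,y,z: [[-0.867, -0.01, -0.498], [-0.012, 1.0, 0.0], [0.497, 0.006, -0.867]]
q [-0.006  0.11  -0.757 -0.051 -0.183 -1.505]
```

View pics/s17.png

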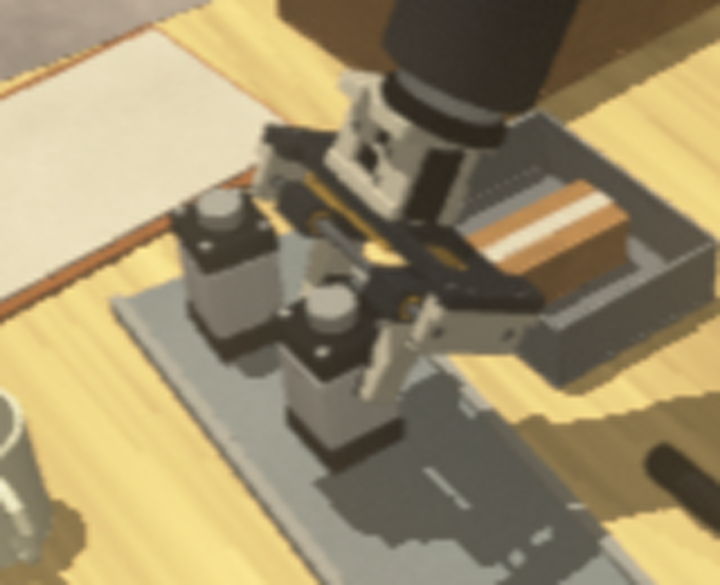

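```bash
python3 -m inch '[[[0.01,0,0.018,0,0,0,1],[0.012,0,0.02,0,0,0,1],[0.01,0,0.018,0,0,0,1],[0.003,0,0.005,0,0,0,1],[0,0,0,0,0,0,1],[0,0,0,0,0,0,1]]]'
python3 -m inch '[[[0.002,0,0.0035,0,0,0,1],[0.002,0,0.0035,0,0,0,1],[0,0,0,0,0,0,1]]]'
python3 - <<'E'
from mot import *
show()
zoom("scene","s18.png",(140,50,300,180),4.5)
E
```

```text
t: 24.45
eef_pos: [0.5471, -0.1913, 0.0751]
ee_rot: [3.141, 0.526, -3.13]
force: [0.8, -0.2, -4.4]
width: 0.0557
t: 24.75
eef_pos: [0.5468, -0.1913, 0.0711]
ee_rot: [3.141, 0.526, -3.13]
force: [-0.8, 0.6, -6.0]
width: 0.0556
t 24.75 pos [ 0.5468 -0.1913  0.0711] rot [ 3.141  0.526 -3.13 ] w 0.0556 F [-0.8  0.6 -6. ]
tool x,y,z: [[-0.865, -0.01, -0.502], [-0.012, 1.0, 0.0], [0.502, 0.006, -0.865]]
q [-0.009  0.184 -0.772 -0.121 -0.089 -1.433]
```

View pics/s18.png

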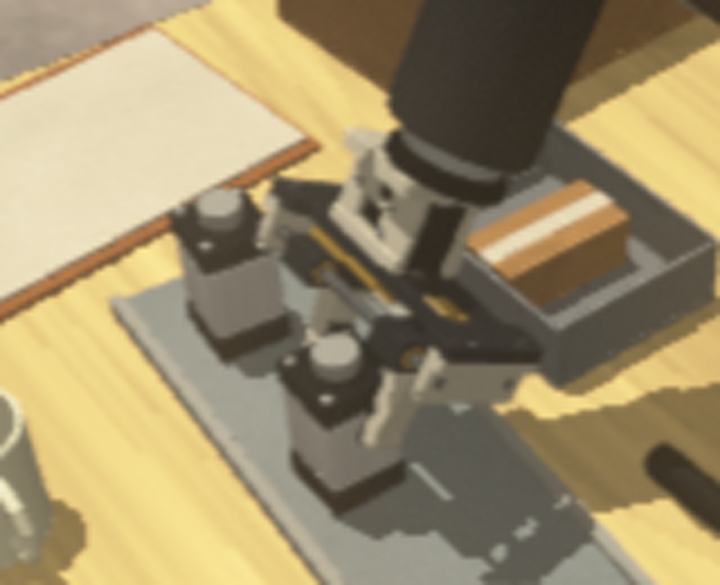

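```bash
python3 -m inch '[[[0.002,0,0.0035,0,0,0,1],[0,0,0,0,0,0,1]]]';python3 -m inch '[[[0.002,0,0.0035,0,0,0,1],[0,0,0,0,0,0,1]]]';python3 -m inch '[[[0.001,0,0.0017,0,0,0,1],[0,0,0,0,0,0,1]]]'
python3 - <<'E'
from mot import *
show()
E
```

```text
t: 25.0
eef_pos: [0.5467, -0.1913, 0.0689]
ee_rot: [3.141, 0.526, -3.13]
force: [0.2, -0.1, -6.1]
width: 0.056
t: 25.2
eef_pos: [0.5467, -0.1913, 0.0668]
ee_rot: [3.141, 0.525, -3.13]
force: [-0.6, -0.2, -5.7]
width: 0.0558
t: 25.4
eef_pos: [0.5471, -0.1913, 0.0663]
ee_rot: [3.141, 0.526, -3.13]
force: [0.9, 0.4, -4.9]
width: 0.0558
t 25.4 pos [ 0.5471 -0.1913  0.0663] rot [ 3.141  0.526 -3.13 ] w 0.0558 F [ 0.9  0.4 -4.9]
tool x,y,z: [[-0.865, -0.01, -0.502], [-0.012, 1.0, 0.0], [0.502, 0.006, -0.865]]
q [-0.01   0.195 -0.769 -0.139 -0.082 -1.413]
```

```bash
python3 -m inch '[[[0.002,0,0.0035,0,0,0,1],[0,0,0,0,0,0,1]]]';python3 -m inch '[[[0.0015,0,0.0025,0,0,0,1],[0,0,0,0,0,0,1]]]'
python3 - <<'E'
from mot import *
show()
zoom("scene","s19.png",(190,90,270,170),7)
E
```

```text
t: 25.6
eef_pos: [0.5479, -0.1915, 0.066]
ee_rot: [-3.141, 0.529, -3.129]
force: [-9.6, 2.5, 14.4]
width: 0.0554
t: 25.8
eef_pos: [0.5482, -0.1916, 0.066]
ee_rot: [-3.141, 0.532, -3.129]
force: [-20.0, 5.0, 31.5]
width: 0.0557
t 25.8 pos [ 0.5482 -0.1916  0.066 ] rot [-3.141  0.532 -3.129] w 0.0557 F [-20.    5.   31.5]
tool x,y,z: [[-0.862, -0.011, -0.507], [-0.012, 1.0, -0.0], [0.507, 0.006, -0.862]]
q [-0.012  0.197 -0.765 -0.153 -0.078 -1.397]
```

View pics/s19.png

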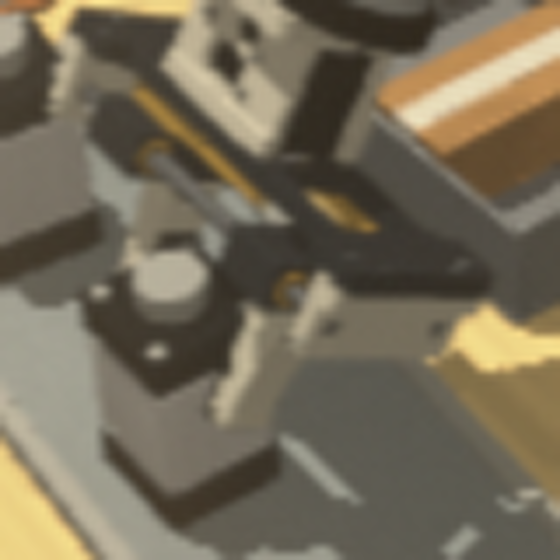

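Seated on the plate (contact force up to 31 N). I relieve the press, open and back off.

```bash
python3 -m inch '[[[-0.0015,0,-0.003,0,0,0,1],[0,0,0,0,0,0,1],[0,0,0,0,0,0,0.3],[0,0,0,0,0,0,0.15],[0,0,0,0,0,0,0],[0,0,0,0,0,0,0],[0,0,-0.02,0,0,0,0],[0,0,-0.04,0,0,0,0],[0,0,-0.06,0,0,0,0],[0,0,-0.08,0,0,0,0],[0,0,-0.08,0,0,0,0],[0,0,0,0,0,0,0]]]'
python3 - <<'E'
from mot import *
show()
zoom("scene","s20.png",(100,50,420,290),2.5)
E
```

```text
t: 27.05
eef_pos: [0.4766, -0.1926, 0.1913]
ee_rot: [-3.14, 0.535, -3.129]
force: [0.7, -0.9, 0.3]
width: 0.0876
t 27.05 pos [ 0.4766 -0.1926  0.1913] rot [-3.14   0.535 -3.129] w 0.0876 F [ 0.7 -0.9  0.3]
tool x,y,z: [[-0.86, -0.011, -0.51], [-0.012, 1.0, -0.001], [0.51, 0.005, -0.86]]
q [-0.01  -0.142 -0.774 -0.026 -0.405 -1.528]
```

View pics/s20.png

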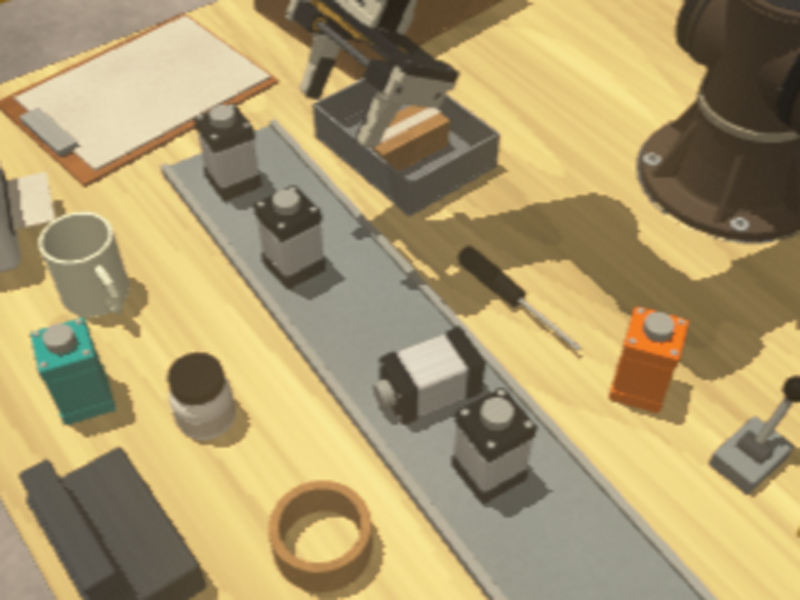

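Motors 1 and B both stand (s20 (230,150) and (290,235)). Next I move motor6 a little away from the remaining toppled motor A, to make room for the gripper body.

```bash
python3 -m inch '[[[0,0,-0.06,0,0.034,0,0],[0,0.05,-0.06,0,0.034,0,0],[0,0.08,0,0,0.034,0,0],[0,0.08,0,0,0.034,0,0],[0,0.08,0,0,0.034,0,0],[0,0.09,0,0,0,0,0],[0,0.09,0,0,0,0,0],[0,0.09,0,0,0,0,0],[0,0.09,0,0,0,0,0],[0,0.07,0,0,0,0,0],[0,0,0,0,0,0,0],[0,0,0,0,0,0,0]]]'
python3 - <<'E'
from mot import *
plan([.542,.161,.2],[-.03,1,0],[0,0,-1])
cv2.imwrite("pics/w21.png",grab_frame("wrist"))
E
```

```text
t: 28.3
eef_pos: [0.4447, 0.1679, 0.2375]
ee_rot: [-3.14, -0.01, -3.128]
force: [0.2, -0.8, -0.2]
width: 0.0875
t 28.3 pos [0.4447 0.1679 0.2375] rot [-3.14  -0.01  -3.128] w 0.0875 F [ 0.2 -0.8 -0.2]
tool x,y,z: [[-1.0, -0.013, 0.01], [-0.013, 1.0, -0.002], [-0.01, -0.002, -1.0]]
q [ 0.772  0.023 -0.384 -0.006 -1.172 -2.327]
shift tool m [-0.0976 -0.0082  0.0366]
rotvec tool deg [-0.09 -0.56 -0.95] norm [-0.0005 -0.0031 -0.0053]
```

View pics/w21.png

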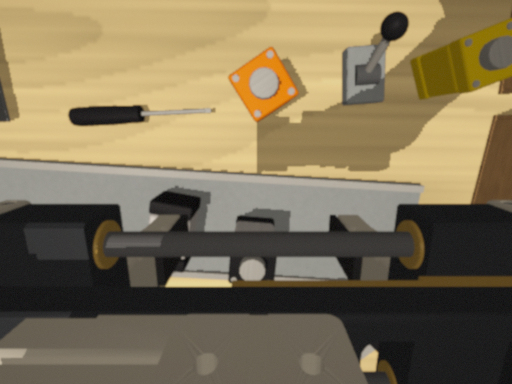

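```bash
python3 - <<'E'
from mot import *
c=camera_info("wrist")
print("m6",onz(c,252,269,.12),"edge",onz(c,238,217,.106),onz(c,274,218,.106))
plan([.52,.161,.235],[-.03,1,0],[0,0,-1])
E
python3 -m inch '[[[-0.08,-0.008,0,0,-0.0015,-0.0025,0],[-0.08,-0.008,0,0,-0.0015,-0.0025,0],[0,0,0,0,0,0,0],[0,0,0,0,0,0,0]]]'
python3 - <<'E'
from mot import *
show()
cv2.imwrite("pics/w22.png",grab_frame("wrist"))
E
```

```text
m6 [0.54157199 0.16135612 0.12      ] edge [0.48434894 0.14470803 0.106     ] [0.48502756 0.18567183 0.106     ]
t 28.35 pos [0.4447 0.1672 0.2378] rot [-3.14  -0.01  -3.129] w 0.0877 F [-0.   0.2 -0.2]
tool x,y,z: [[-1.0, -0.012, 0.01], [-0.012, 1.0, -0.001], [-0.01, -0.001, -1.0]]
q [ 0.77   0.022 -0.385 -0.006 -1.172 -2.326]
shift tool m [-0.0752 -0.0071  0.002 ]
rotvec tool deg [-0.07 -0.55 -1.01] norm [-0.0004 -0.0031 -0.0056]
t: 28.75
eef_pos: [0.5254, 0.1591, 0.2372]
ee_rot: [-3.141, -0.001, -3.117]
force: [-0.9, 0.7, 0.5]
width: 0.0876
t 28.75 pos [0.5254 0.1591 0.2372] rot [-3.141e+00 -1.000e-03 -3.117e+00] w 0.0876 F [-0.9  0.7  0.5]
tool x,y,z: [[-1.0, -0.025, 0.001], [-0.025, 1.0, -0.001], [-0.001, -0.001, -1.0]]
q [ 0.651  0.145 -0.251  0.    -1.176 -2.198]
```

View pics/w22.png

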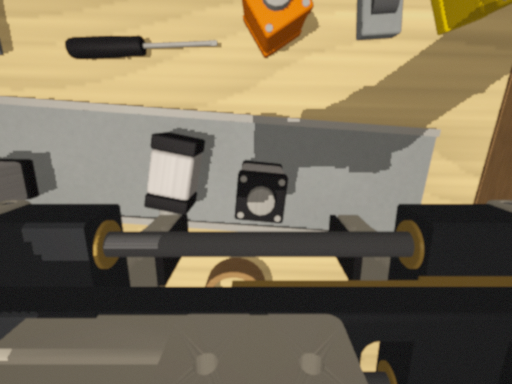

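Run:
```python
from mot import *
c=camera_info("wrist")
P=[onz(c,u,v,.106) for u,v in((238,171),(287,177),(284,222),(236,219))];print(np.round(P,4),np.mean(P,0)); print(onz(c,261,203,.12))
d=P[1]-P[0]+P[2]-P[3];print(np.degrees(np.arctan2(d[0],d[1])))
A=[onz(c,u,v,.066) for u,v in((154,132),(204,141),(194,211),(147,204))];print("A",np.round(A,4))
d=d/np.linalg.norm(d)
plan([.5415,.161,.075],d,[0,0,-1])
```

```text
[[0.513  0.1371 0.106 ]
 [0.5183 0.1908 0.106 ]
 [0.5708 0.1901 0.106 ]
 [0.5685 0.1352 0.106 ]] [0.5426437  0.16329635 0.106     ]
[0.54445016 0.1628989  0.12      ]
3.9782197967422337
A [[0.4756 0.0334 0.066 ]
 [0.4847 0.093  0.066 ]
 [0.574  0.078  0.066 ]
 [0.5661 0.0182 0.066 ]]
t 28.8 pos [0.5248 0.1593 0.2376] rot [-3.141 -0.    -3.116] w 0.0877 F [-1.  -0.6 -0.3]
tool x,y,z: [[-1.0, -0.025, 0.0], [-0.025, 1.0, -0.001], [-0.0, -0.001, -1.0]]
q [ 0.652  0.144 -0.252  0.    -1.176 -2.198]
shift tool m [-0.0167  0.0014  0.1626]
rotvec tool deg [-0.03 -0.01  5.42] norm [-0.0002 -0.      0.0301]
```

```bash
python3 -m inch '[[[-0.036,0.006,0.06,0,0,0.03,0],[0,0,0.08,0,0,0,0],[0,0,0.08,0,0,0,0],[0,0,0.06,0,0,0,0],[0,0,0.03,0,0,0,0],[0,0,0.015,0,0,0,0],[0,0,0,0,0,0,0],[0,0,0,0,0,0,0.6],[0,0,0,0,0,0,1],[0,0,0,0,0,0,1],[0,0,0,0,0,0,1],[0,0,0,0,0,0,1]]]' 50
python3 -m inch '[[[0,0,-0.012,0,0,0,1],[0,0,-0.012,0,0,0,1],[0,0.03,0,0,0,0,1],[0,0.04,0,0,0,0,1],[0,0.04,0,0,0,0,1],[0,0.04,0,0,0,0,1],[0,0,0,0,0,0,1],[0,0,0,0,0,0,1]]]'
python3 - <<'E'
from mot import *
show()
zoom("scene","s23.png",(220,140,380,270),4.5)
E
```

```text
t: 30.0
eef_pos: [0.5433, 0.1638, 0.0763]
ee_rot: [-3.142, 0.001, 3.075]
force: [-0.9, -3.6, 5.2]
width: 0.0559
t: 30.8
eef_pos: [0.5479, 0.2406, 0.0873]
ee_rot: [-3.141, 0.0, 3.077]
force: [0.0, -0.3, -5.5]
width: 0.0557
t 30.8 pos [0.5479 0.2406 0.0873] rot [-3.141  0.     3.077] w 0.0557 F [ 0.  -0.3 -5.5]
tool x,y,z: [[-0.998, 0.065, -0.0], [0.065, 0.998, -0.0], [0.0, -0.0, -1.0]]
q [ 7.400e-01  3.580e-01 -3.380e-01  1.000e-03 -8.750e-01 -2.377e+00]
```

View pics/s23.png

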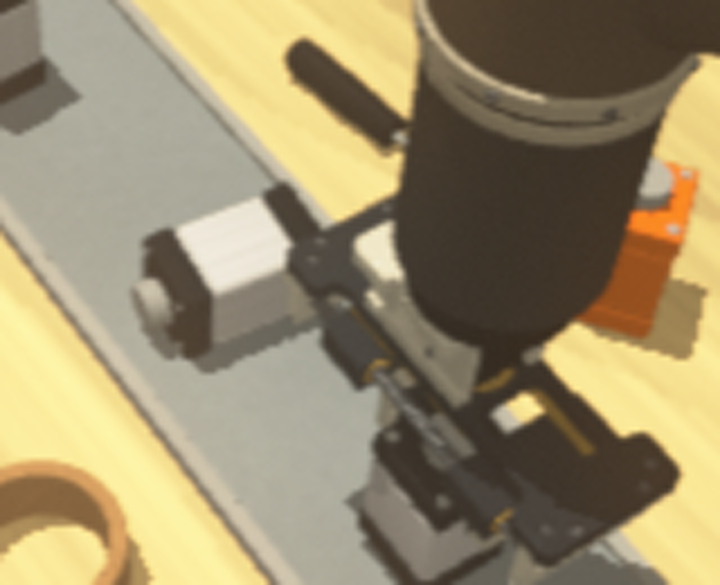

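Motor6 is held upright at y≈0.24. I lower and release it, then go back to look at A.

```bash
python3 -m inch '[[[0,0,0.01,0,0,0,1],[0,0,0.009,0,0,0,1],[0,0,0.004,0,0,0,1],[0,0,0,0,0,0,1],[0,0,0,0,0,0,0.3],[0,0,0,0,0,0,0.15],[0,0,0,0,0,0,0],[0,0,0,0,0,0,0],[0,0,-0.03,0,0,0,0],[0,0,-0.08,0,0,0,0],[0,0,-0.09,0,0,0,0],[0,0,-0.09,0,0,0,0],[0,0,-0.09,0,0,0,0],[0,-0.09,0,0,0,0,0],[0,-0.09,0,0,0,0,0],[0,-0.09,0,0,0,0,0],[0,-0.09,0,0,0,0,0],[0,0,0,0,0,0,0],[0,0,0,0,0,0,0]]]'
python3 - <<'E'
from mot import *
show();np.save("c.npy",camera_info("wrist"),allow_pickle=True)
i=grab_frame("wrist");cv2.imwrite("pics/w24.png",i);zoom("scene","s24.png",(100,50,420,290),2.5)
E
```

```text
t: 32.75
eef_pos: [0.5361, 0.0585, 0.2668]
ee_rot: [3.141, 0.002, 3.073]
force: [-0.1, -0.3, 0.7]
width: 0.0878
t 32.75 pos [0.5361 0.0585 0.2668] rot [3.141e+00 2.000e-03 3.073e+00] w 0.0878 F [-0.1 -0.3  0.7]
tool x,y,z: [[-0.998, 0.069, -0.002], [0.069, 0.998, 0.001], [0.002, 0.001, -1.0]]
q [ 0.473  0.108 -0.226  0.    -1.234 -2.112]
```

View pics/w24.png

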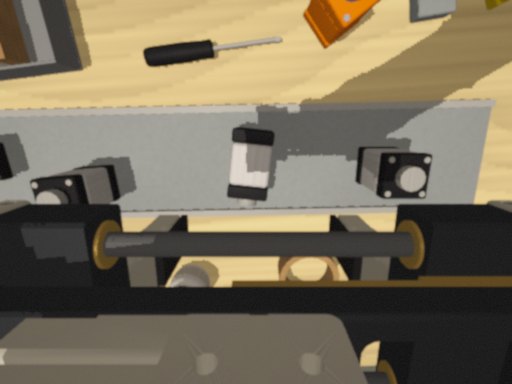

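View pics/s24.png

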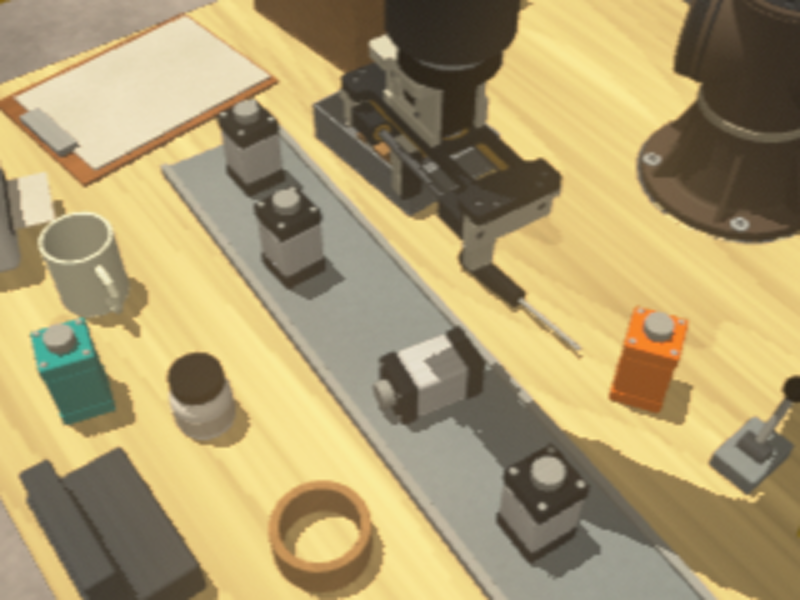

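Motor6 stands in its new place (s24 (545,500)). Motor1 has been nudged a couple of cm by the announced disturbance, at s24 (250,145), and still stands. Now I measure motor A.

Run:
```python
from mot import *
c=camera_info("scene");f=lambda u,v,z:np.round(onz(c,100+u/2.5,50+v/2.5,z),3)
print("m1",f(247,110,.12),"B",f(286,200,.12),"m6",f(549,472,.12))
zoom(cv2.imread("pics/w24.png"),"w24z.png",(215,110,290,215),5.5)
```

```text
m1 [ 0.502 -0.346  0.12 ] B [ 0.548 -0.187  0.12 ] m6 [0.548 0.24  0.12 ]
```

View pics/w24z.png

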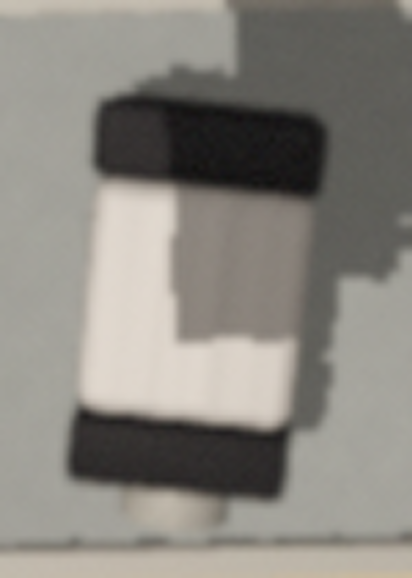

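Run:
```python
from mot import *
c=camera_info("wrist");P=[onz(c,215+u/5.5,110+v/5.5,.066) for u,v in((100,103),(325,120),(283,495),(70,477))]
for p in P:print(np.round(p,4))
d=(P[2]+P[3]-P[0]-P[1])[:2];L=np.linalg.norm(d)/2;d/=2*L;m=sum(P)[:2]/4;print(L,d,m)
plan(*pose(m,d,.024,.05,60,.09))
```

```text
[0.4791 0.0316 0.066 ]
[0.4865 0.0843 0.066 ]
[0.5782 0.069  0.066 ]
[0.5699 0.0159 0.066 ]
0.09258406183187126 [ 0.98583288 -0.16773051] [0.52844608 0.05017216]
t 32.85 pos [0.5362 0.0599 0.2664] rot [3.141e+00 2.000e-03 3.075e+00] w 0.0879 F [ 0.5 -0.1 -0.5]
tool x,y,z: [[-0.998, 0.067, -0.002], [0.067, 0.998, 0.001], [0.002, 0.001, -1.0]]
q [ 0.475  0.109 -0.225  0.    -1.234 -2.112]
shift tool m [-0.0776 -0.0191  0.1811]
rotvec tool deg [-3.01 60.04  5.32] norm [-0.0167  0.3335  0.0296]
```

```bash
python3 -m inch '[[[-0.075,-0.019,0,0,0,0,0],[-0.075,-0.019,0,0,0,0,0],[0,0,0,-0.0021,0.0417,0.0037,0],[0,0,0,-0.0021,0.0417,0.0037,0],[0,0,0,-0.0021,0.0417,0.0037,0],[0,0,0,-0.0021,0.0417,0.0037,0],[0,0,0,-0.0021,0.0417,0.0037,0],[0,0,0,-0.0021,0.0417,0.0037,0],[0,0,0,-0.0021,0.0417,0.0037,0],[0,0,0,-0.0021,0.0417,0.0037,0],[0,0,0,0,0,0,0],[0,0,0,0,0,0,0]]]'
python3 - <<'E'
from mot import *
plan(*pose([.5284,.0502],[.9858,-.1677],.024,.05,60,.09))
E
```

```text
t: 34.05
eef_pos: [0.6101, 0.0363, 0.2634]
ee_rot: [-3.138, -1.05, 2.971]
force: [-0.9, -0.2, 1.1]
width: 0.0875
t 34.05 pos [0.6101 0.0363 0.2634] rot [-3.138 -1.05   2.971] w 0.0875 F [-0.9 -0.2  1.1]
tool x,y,z: [[-0.491, 0.085, 0.867], [0.167, 0.986, -0.002], [-0.855, 0.144, -0.498]]
q [ 0.166  0.882  0.784 -0.457 -2.445 -2.104]
shift tool m [-0.1555  0.0003  0.0863]
rotvec tool deg [-0.09 -0.14 -0.07] norm [-0.0005 -0.0008 -0.0004]
```

```bash
python3 -m inch '[[[0,0,0.086,0,0,0,0],[0,0,0.086,0,0,0,0],[-0.07,0,0,0,0,0,0],[-0.07,0,0,0,0,0,0],[-0.07,0,0,0,0,0,0],[-0.06,0,0,0,0,0,0],[-0.041,0,0,0,0,0,0],[0,0,0,0,0,0,0],[0,0,0,0,0,0,0]]]'
python3 - <<'E'
from mot import *
plan(*pose([.5284,.0502],[.9858,-.1677],.024,.05,60,.0))
cv2.imwrite("pics/w25.png",grab_frame("wrist"))
E
```

```text
t: 34.95
eef_pos: [0.6132, 0.0355, 0.0909]
ee_rot: [3.141, -1.043, 2.975]
force: [-0.2, 0.3, 0.5]
width: 0.0877
t 34.95 pos [0.6132 0.0355 0.0909] rot [ 3.141 -1.043  2.975] w 0.0877 F [-0.2  0.3  0.5]
tool x,y,z: [[-0.496, 0.083, 0.864], [0.166, 0.986, 0.0], [-0.852, 0.144, -0.503]]
q [ 0.173  1.018  0.64  -0.359 -2.179 -1.958]
shift tool m [-0.004   0.0004  0.0932]
rotvec tool deg [-0.07  0.23  0.06] norm [-0.0004  0.0013  0.0003]
```

View pics/w25.png

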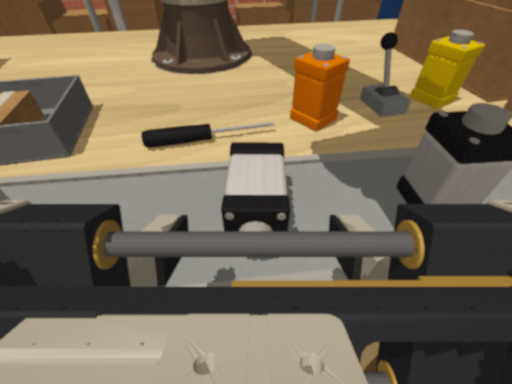

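Motor A is centred, with its hub at (256,228). I advance, grip and lift.

```bash
python3 -m inch '[[[-0.008,0,0.05,0,0.001,0,0],[0,0,0.05,0,0,0,0],[0,0,0.04,0,0,0,0],[0,0,0.03,0,0,0,0],[0,0,0.015,0,0,0,0],[0,0,0,0,0,0,0],[0,0,0,0,0,0,0.5],[0,0,0,0,0,0,1],[0,0,0,0,0,0,1],[0,0,0,0,0,0,1],[0,0,0,0,0,0,1],[0,0,0,0,0,0,1]]]' 60
python3 -m inch '[[[0.02,0,-0.012,0,0,0,1],[0.035,0,-0.02,0,0,0,1],[0.035,0,-0.02,0,0,0,1],[0.026,0,-0.015,0,0,0,1],[0,0,0,0,0,0,1]]]'
python3 -m inch '[[[0,0,0,0,-0.0417,0,1],[0,0,0,0,-0.0417,0,1],[0,0,0,0,-0.0417,0,1],[0,0,0,0,-0.0417,0,1],[0,0,0,0,-0.0417,0,1],[0,0,0,0,-0.0417,0,1],[0,0,0,0,-0.0417,0,1],[0,0,0,0,-0.0417,0,1],[0,0,0,0,-0.0417,0,1],[0,0,0,0,0,0,1],[0,0,0,0,0,0,1]]]'
python3 - <<'E'
from mot import *
show()
zoom("scene","s26.png",(200,100,380,250),4)
E
```

```text
t: 36.2
eef_pos: [0.5357, 0.0477, 0.0391]
ee_rot: [-3.14, -1.051, 2.972]
force: [1.5, -2.1, 0.1]
width: 0.0555
t: 36.7
eef_pos: [0.5372, 0.0481, 0.1096]
ee_rot: [3.139, -1.045, 2.976]
force: [0.5, -0.2, -6.9]
width: 0.0556
t: 37.8
eef_pos: [0.5322, 0.0469, 0.1056]
ee_rot: [-3.139, 0.125, 2.974]
force: [1.3, 0.1, -5.0]
width: 0.0558
t 37.8 pos [0.5322 0.0469 0.1056] rot [-3.139  0.125  2.974] w 0.0558 F [ 1.3  0.1 -5. ]
tool x,y,z: [[-0.978, 0.165, -0.125], [0.167, 0.986, -0.002], [0.123, -0.023, -0.992]]
q [ 0.514  0.176 -0.608  0.126 -0.695 -2.345]
```

View pics/s26.png

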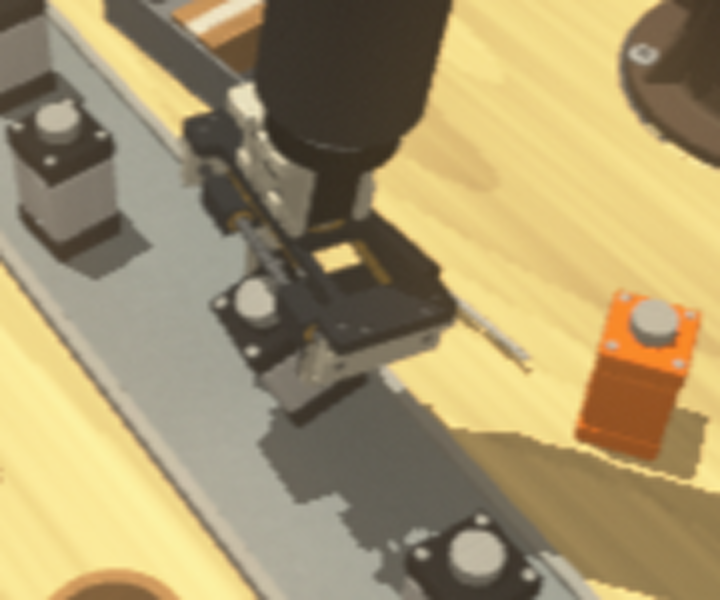

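```bash
python3 -m inch '[[[-0.015,0,0,0,-0.0317,0,1],[-0.015,0,0,0,-0.0317,0,1],[0,0,0,0,0,0,1],[0,0,0,0,0,0,1]]]'
python3 - <<'E'
from mot import *
show()
E
python3 -m inch '[[[0,0,0,0,-0.0317,0,1],[0,0,0,0,-0.0317,0,1],[0,0,0,0,0,0,1],[0,0,0,0,0,0,1]]]'
python3 - <<'E'
from mot import *
show()
zoom("scene","s27.png",(200,100,380,250),4)
E
```

```text
t: 38.25
eef_pos: [0.5511, 0.0405, 0.1096]
ee_rot: [-3.134, 0.305, 2.969]
force: [0.8, 0.6, -6.2]
width: 0.0558
t 38.25 pos [0.5511 0.0405 0.1096] rot [-3.134  0.305  2.969] w 0.0558 F [ 0.8  0.6 -6.2]
tool x,y,z: [[-0.94, 0.164, -0.3], [0.174, 0.985, -0.008], [0.294, -0.059, -0.954]]
q [ 0.531  0.115 -0.843  0.501 -0.43  -2.713]
t: 38.65
eef_pos: [0.5554, 0.0201, 0.1359]
ee_rot: [-3.138, 0.427, 2.978]
force: [-0.5, 0.2, -6.7]
width: 0.0557
t 38.65 pos [0.5554 0.0201 0.1359] rot [-3.138  0.427  2.978] w 0.0557 F [-0.5  0.2 -6.7]
tool x,y,z: [[-0.898, 0.149, -0.414], [0.165, 0.986, -0.004], [0.408, -0.071, -0.91]]
q [ 0.401  0.031 -1.006  0.939 -0.282 -3.015]
```

View pics/s27.png

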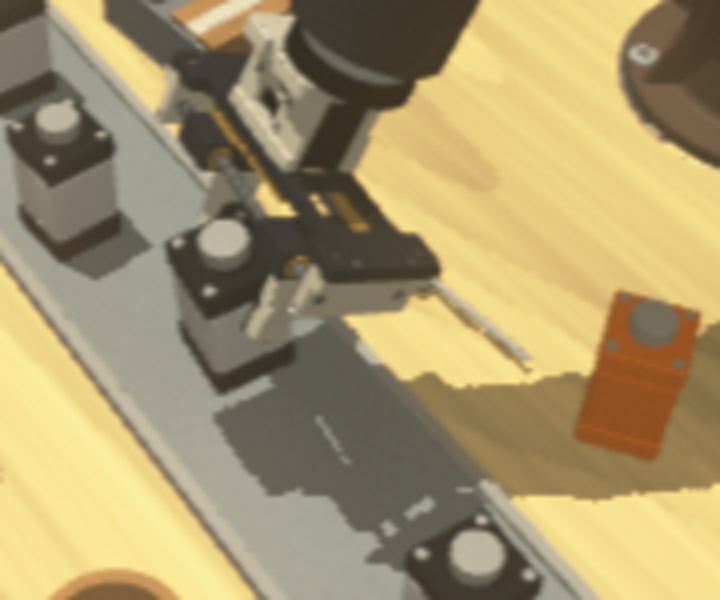

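Upright is nearly reached, but joints 3 and 6 are near their limits. I yaw the load about the vertical to relieve the wrist.

```bash
python3 -m inch '[[[0,0,0,-0.0161,0,-0.0355,1],[0,0,0,-0.0161,0,-0.0355,1],[0,0,0,-0.0161,0,-0.0355,1],[0,0,0,-0.0161,0,-0.0355,1],[0,0,0,0,0,0,1],[0,0,0,0,0,0,1]]]'
python3 - <<'E'
from mot import *
s,R=show(); print("world z in tool",R.T@[0,0,1],"world x",R.T@[1,0,0],"world y",R.T@[0,1,0])
E
```

```text
t: 39.3
eef_pos: [0.5572, 0.0177, 0.1367]
ee_rot: [-3.133, 0.422, -2.944]
force: [0.2, -0.1, -5.0]
width: 0.0558
t 39.3 pos [0.5572 0.0177 0.1367] rot [-3.133  0.422 -2.944] w 0.0558 F [ 0.2 -0.1 -5. ]
tool x,y,z: [[-0.895, -0.179, -0.409], [-0.192, 0.981, -0.008], [0.403, 0.072, -0.912]]
q [ 0.432  0.032 -0.868  0.383 -0.28  -2.155]
world z in tool [-0.40949282 -0.00795498 -0.91227866] world x [-0.89461772 -0.19249285  0.40324391] world y [-0.17881491  0.98126613  0.07170777]
```

```bash
python3 -m inch '[[[0,0,0,0,-0.0322,0,1],[0.01,0,0.018,0,0,0,1],[0.015,0,0.026,0,0,0,1],[0.015,0,0.026,0,0,0,1],[0,0,0,0,0,0,1],[0,0,0,0,0,0,1]]]'
python3 - <<'E'
from mot import *
s,R=show(); print("world z in tool",R.T@[0,0,1],"world x",R.T@[1,0,0],"world y",R.T@[0,1,0])
zoom("scene","s28.png",(200,100,380,250),4)
E
```

```text
t: 39.9
eef_pos: [0.5636, 0.0025, 0.1157]
ee_rot: [-3.141, 0.461, -2.942]
force: [0.1, 0.5, -6.4]
width: 0.0559
t 39.9 pos [0.5636 0.0025 0.1157] rot [-3.141  0.461 -2.942] w 0.0559 F [ 0.1  0.5 -6.4]
tool x,y,z: [[-0.878, -0.178, -0.445], [-0.198, 0.98, -0.0], [0.436, 0.088, -0.896]]
q [ 0.268  0.063 -1.017  0.789 -0.043 -2.42 ]
world z in tool [-4.44707341e-01 -2.33376390e-04 -8.95675905e-01] world x [-0.87788314 -0.19821899  0.4359248 ] world y [-0.17764171  0.98015773  0.08794456]
```

View pics/s28.png

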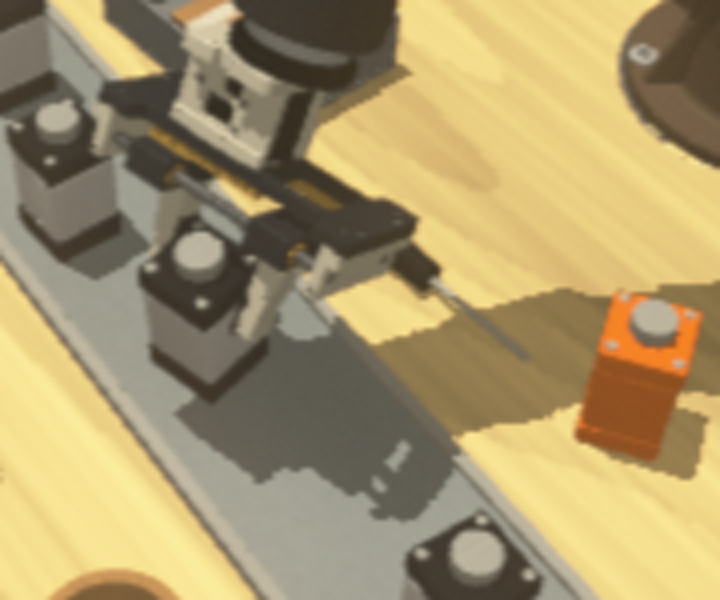

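```bash
python3 -m inch '[[[0,0,0,-0.0099,0,-0.0199,1],[0,0,0,-0.0099,0,-0.0199,1],[0,0,0,-0.0099,0,-0.0199,1],[0,0,0,0,0,0,1],[0,0,0,0,0,0,1]]]'
python3 - <<'E'
from mot import *
s,R=show(); print("world z in tool",R.T@[0,0,1],"world x",R.T@[1,0,0],"world y",R.T@[0,1,0])
E
```

```text
t: 40.45
eef_pos: [0.5536, 0.0152, 0.1047]
ee_rot: [-3.096, 0.479, -2.731]
force: [-0.3, 0.9, -5.8]
width: 0.0557
t 40.45 pos [0.5536 0.0152 0.1047] rot [-3.096  0.479 -2.731] w 0.0557 F [-0.3  0.9 -5.8]
tool x,y,z: [[-0.814, -0.354, -0.461], [-0.379, 0.924, -0.04], [0.44, 0.142, -0.886]]
q [ 0.316  0.071 -1.016  0.613 -0.003 -2.1  ]
world z in tool [-0.46106304 -0.040346   -0.8864497 ] world x [-0.8136465  -0.37943262  0.44046596] world y [-0.35411897  0.92433927  0.14211497]
```

```bash
python3 -m inch '[[[0,0,-0.01,0,0.03,0,1],[0,0,-0.01,0,0.03,0,1],[0,0,-0.01,0,0.03,0,1],[0,0,0,0,0,0,1],[0,0,0,0,0,0,1]]]'
python3 - <<'E'
from mot import *
y=.35;t=np.radians(12);d=np.array([np.cos(y),np.sin(y),0])
plan([.54,.03,.125],[-np.sin(y),np.cos(y),0],np.sin(t)*d-np.cos(t)*np.array([0,0,1]))
E
```

```text
t: 40.95
eef_pos: [0.5588, -0.0014, 0.1199]
ee_rot: [-3.07, 0.256, -2.75]
force: [-0.5, -0.9, -6.3]
width: 0.0561
t 40.95 pos [ 0.5588 -0.0014  0.1199] rot [-3.07   0.256 -2.75 ] w 0.0561 F [-0.5 -0.9 -6.3]
tool x,y,z: [[-0.894, -0.369, -0.253], [-0.364, 0.929, -0.069], [0.26, 0.03, -0.965]]
q [ 0.397  0.124 -0.669  0.146 -0.526 -1.703]
shift tool m [ 0.004   0.0357 -0.0089]
rotvec tool deg [-3.57  2.72  2.2 ] norm [-0.0198  0.0151  0.0122]
```

```bash
python3 -m inch '[[[0.004,0.0357,-0.009,-0.01,0.0075,0.0061,1],[0.004,0.0357,-0.009,-0.01,0.0075,0.0061,1],[0,0,0,0,0,0,1],[0,0,0,0,0,0,1]]]'
python3 - <<'E'
from mot import *
y=.36;t=np.radians(26);d=np.array([np.cos(y),np.sin(y),0])
plan([.545,.03,.12],[-np.sin(y),np.cos(y),0],np.sin(t)*d-np.cos(t)*np.array([0,0,1]))
E
```

```text
t: 41.35
eef_pos: [0.5389, 0.029, 0.1252]
ee_rot: [-3.141, 0.208, -2.791]
force: [0.3, -0.1, -6.0]
width: 0.0557
t 41.35 pos [0.5389 0.029  0.1252] rot [-3.141  0.208 -2.791] w 0.0557 F [ 0.3 -0.1 -6. ]
tool x,y,z: [[-0.919, -0.336, -0.207], [-0.344, 0.939, -0.0], [0.194, 0.071, -0.978]]
q [ 0.429  0.119 -0.599  0.028 -0.645 -1.67 ]
shift tool m [-0.0049 -0.0011  0.0064]
rotvec tool deg [ -0.19 -14.06  -0.48] norm [-0.0011 -0.0781 -0.0027]
```

```bash
python3 -m inch '[[[0,0,0,-0.004,0,-0.0185,1],[0,0,0,0,-0.027,0,1],[0,0,0,0,-0.027,0,1],[0,0,0,0,-0.027,0,1],[0,0,0,0,0,0,1],[0,0,0,0,0,0,1]]]'
python3 - <<'E'
from mot import *
y=.41;t=np.radians(28);d=np.array([np.cos(y),np.sin(y),0])
plan([.545,.03,.12],[-np.sin(y),np.cos(y),0],np.sin(t)*d-np.cos(t)*np.array([0,0,1]))
E
```

```text
t: 41.95
eef_pos: [0.5382, 0.0288, 0.1252]
ee_rot: [3.142, 0.46, -2.731]
force: [0.4, 0.4, -5.6]
width: 0.0557
t 41.95 pos [0.5382 0.0288 0.1252] rot [ 3.142  0.46  -2.731] w 0.0557 F [ 0.4  0.4 -5.6]
tool x,y,z: [[-0.821, -0.358, -0.444], [-0.4, 0.917, 0.0], [0.407, 0.178, -0.896]]
q [ 0.42   0.027 -0.791  0.014 -0.293 -1.593]
shift tool m [-0.0037 -0.0016  0.0076]
rotvec tool deg [ 0.03 -1.62  0.05] norm [ 0.0002 -0.009   0.0003]
```

```bash
python3 -m inch '[[[-0.018,0,0.009,0,-0.01,0,1],[-0.018,0,0.009,0,-0.01,0,1],[0,0,0,0,0,0,1],[0.012,0,0.022,0,0,0,1],[0.012,0,0.022,0,0,0,1],[0.012,0,0.022,0,0,0,1],[0.006,0,0.011,0,0,0,1],[0,0,0,0,0,0,1],[0,0,0,0,0,0,1]]]'
python3 - <<'E'
from mot import *
show()
zoom("scene","s29.png",(200,100,380,250),4)
E
```

```text
t: 42.85
eef_pos: [0.559, 0.0382, 0.0823]
ee_rot: [3.141, 0.524, -2.73]
force: [0.5, 0.2, -6.5]
width: 0.0555
t 42.85 pos [0.559  0.0382 0.0823] rot [ 3.141  0.524 -2.73 ] w 0.0555 F [ 0.5  0.2 -6.5]
tool x,y,z: [[-0.793, -0.346, -0.501], [-0.4, 0.916, 0.001], [0.459, 0.201, -0.866]]
q [ 0.418  0.132 -0.887  0.091 -0.028 -1.667]
```

View pics/s29.png

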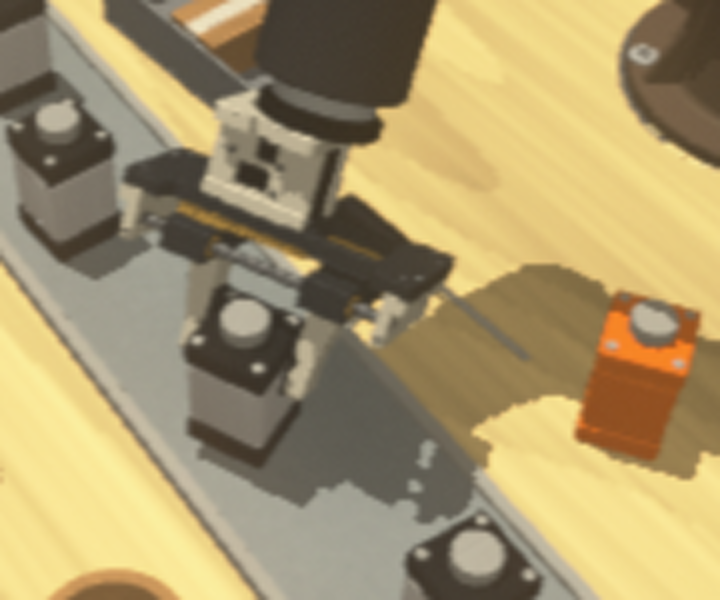

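```bash
python3 -m inch '[[[0,0,0,0,0.018,0,1],[0,0,0,0,0.018,0,1],[0,0,0,0,0,0,1],[0.007,0,0.015,0,0,0,1],[0,0,0,0,0,0,1]]]'
python3 -m inch '[[[0.0025,0,0.0055,0,0,0,1],[0,0,0,0,0,0,1]]]'
python3 -m inch '[[[0.0017,0,0.0035,0,0,0,1],[0,0,0,0,0,0,1]]]'
python3 - <<'E'
from mot import *
show()
zoom("scene","s30.png",(220,140,300,220),7)
E
```

```text
t: 43.4
eef_pos: [0.5569, 0.0375, 0.0722]
ee_rot: [3.14, 0.41, -2.732]
force: [-0.8, -0.4, -6.6]
width: 0.0558
t: 43.6
eef_pos: [0.5578, 0.0378, 0.07]
ee_rot: [3.14, 0.411, -2.731]
force: [-0.2, 0.3, -6.8]
width: 0.0557
t: 43.8
eef_pos: [0.5584, 0.0381, 0.0687]
ee_rot: [3.14, 0.412, -2.731]
force: [-0.1, 0.0, -5.6]
width: 0.056
t 43.8 pos [0.5584 0.0381 0.0687] rot [ 3.14   0.412 -2.731] w 0.056 F [-0.1  0.  -5.6]
tool x,y,z: [[-0.84, -0.366, -0.4], [-0.4, 0.917, 0.001], [0.366, 0.161, -0.916]]
q [ 0.419  0.173 -0.779  0.011 -0.208 -1.589]
```

View pics/s30.png

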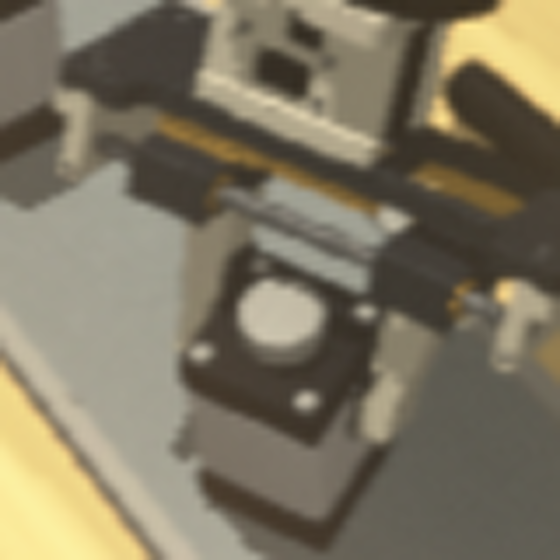

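```bash
python3 -m inch '[[[0,0,0,0,-0.018,0,1],[0,0,0,0,0,0,1]]]'
python3 -m inch '[[[0.001,0,0.0025,0,0,0,1],[0,0,0,0,0,0,1]]]'
python3 -m inch '[[[0.001,0,0.0025,0,0,0,1],[0,0,0,0,0,0,1]]]'
python3 - <<'E'
from mot import *
show()
E
```

```text
t: 44.05
eef_pos: [0.5566, 0.0373, 0.0679]
ee_rot: [3.14, 0.467, -2.732]
force: [-0.4, -0.8, -6.6]
width: 0.0559
t: 44.25
eef_pos: [0.5591, 0.0384, 0.0677]
ee_rot: [3.141, 0.468, -2.73]
force: [-0.1, 0.9, -5.8]
width: 0.0559
t: 44.45
eef_pos: [0.5596, 0.0386, 0.0672]
ee_rot: [3.141, 0.47, -2.731]
force: [-3.6, -1.2, 2.2]
width: 0.0559
t 44.45 pos [0.5596 0.0386 0.0672] rot [ 3.141  0.47  -2.731] w 0.0559 F [-3.6 -1.2  2.2]
tool x,y,z: [[-0.817, -0.356, -0.453], [-0.4, 0.916, 0.001], [0.415, 0.182, -0.892]]
q [ 0.42   0.169 -0.833  0.028 -0.099 -1.607]
```

Contact has begun. I press about 1.5 mm further, then release.

```bash
python3 -m inch '[[[0.0015,0,0.003,0,0,0,1],[0,0,0,0,0,0,1]]]'
python3 -m inch '[[[0,0,0,0,0,0,0.33],[0,0,0,0,0,0,0.2],[0,0,0,0,0,0,0],[0,0,0,0,0,0,0],[0,0,0,0,0,0,0],[0,0,-0.02,0,0,0,0],[0,0,-0.04,0,0,0,0],[0,0,-0.06,0,0,0,0],[0,0,-0.08,0,0,0,0],[0,0,-0.08,0,0,0,0],[0,0,0,0,0,0,0]]]'
python3 - <<'E'
from mot import *
show()
zoom("scene","s31.png",(100,50,420,290),2.5)
E
```

```text
t: 44.65
eef_pos: [0.5601, 0.0386, 0.067]
ee_rot: [3.141, 0.473, -2.73]
force: [-14.3, -3.3, 21.1]
width: 0.0556
t: 45.75
eef_pos: [0.5014, 0.0129, 0.1957]
ee_rot: [3.141, 0.478, -2.73]
force: [0.1, 0.8, -0.1]
width: 0.0879
t 45.75 pos [0.5014 0.0129 0.1957] rot [ 3.141  0.478 -2.73 ] w 0.0879 F [ 0.1  0.8 -0.1]
tool x,y,z: [[-0.814, -0.355, -0.46], [-0.4, 0.916, 0.0], [0.421, 0.185, -0.888]]
q [ 0.421 -0.156 -0.759  0.008 -0.49  -1.586]
```

View pics/s31.png

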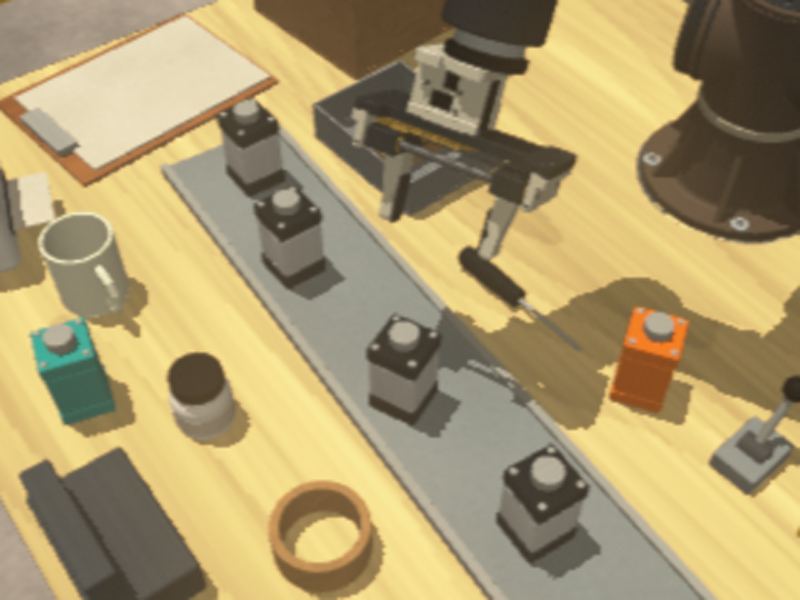

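All four motors stand. I check their lane coordinates and measure the lever.

Run:
```python
from mot import *
c=camera_info("scene");f=lambda u,v,z:onz(c,100+u/2.5,50+v/2.5,z)
a=np.arctan2(.033,.834);ctr=np.array([.527,-.018])
for n,(u,v) in dict(m1=(247,110),B=(286,200),A=(404,334),m6=(549,472)).items():
    p=f(u,v,.12)[:2];q=p-ctr;print(n,np.round(p,3),"lane",np.round([q[0]*np.cos(a)-q[1]*np.sin(a),q[0]*np.sin(a)+q[1]*np.cos(a)],3))
i=grab_frame("top");zoom(i,"t32.png",(120,215,260,300),5.5)
zoom("scene","s32.png",(340,180,480,285),5.5)
```

```text
m1 [ 0.502 -0.346] lane [-0.012 -0.329]
B [ 0.548 -0.187] lane [ 0.028 -0.168]
A [0.557 0.04 ] lane [0.028 0.06 ]
m6 [0.548 0.24 ] lane [0.011 0.259]
```

View pics/t32.png

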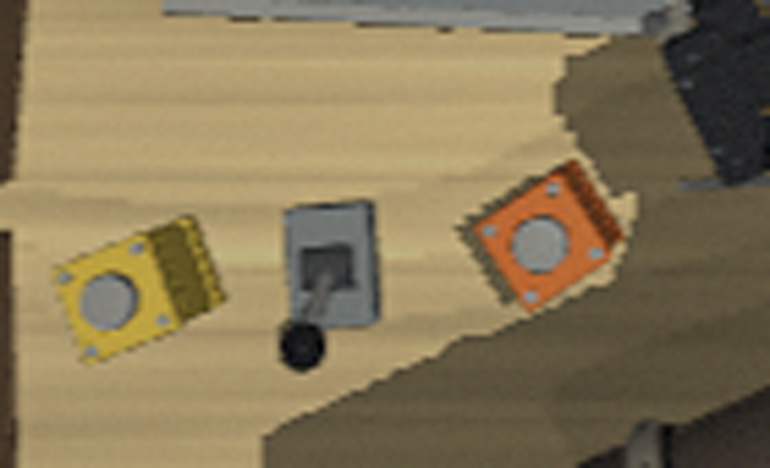

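View pics/s32.png

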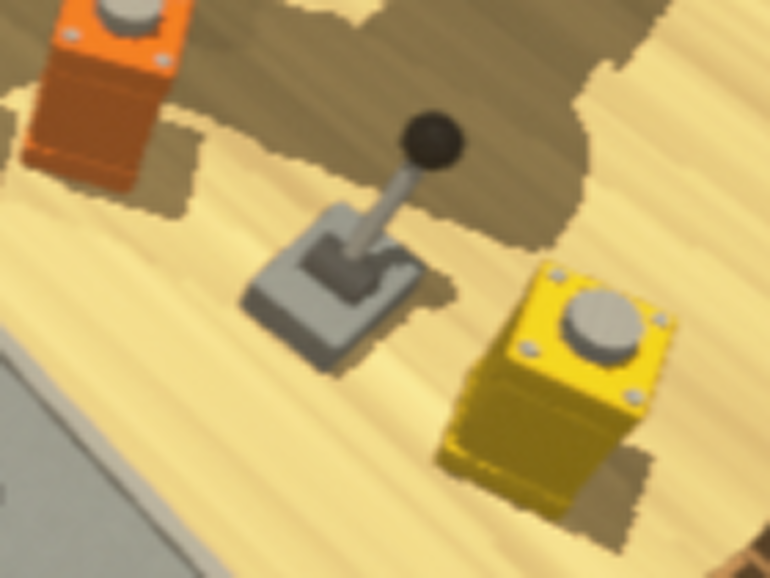

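Run:
```python
from mot import *
c=camera_info("top");s=camera_info("scene")
u=(120+302/5.5,215+346/5.5);v=(340+433/5.5,180+140/5.5)
o1,d1=ray(c,*u);o2,d2=ray(s,*v)
A=np.column_stack([d1,-d2]);k=np.linalg.lstsq(A,o2-o1,rcond=None)[0];print("knob",o1+k[0]*d1,o2+k[1]*d2)
P=[onz(c,120+a/5.5,215+b/5.5,.025) for a,b in((286,208),(372,200),(379,322),(298,327))];print(np.round(P,4),np.mean(P,0))
d=(P[0]+P[1]-P[2]-P[3])[:2];print("base dir",d/np.linalg.norm(d))
print("yellow",onz(c,120+108/5.5,215+300/5.5,.12),onz(c,120+180/5.5,215+325/5.5,.106),"orange",onz(c,120+540/5.5,215+245/5.5,.12))
plan([.30,.28,.2],[0,1,0],[0,0,-1])
```

```text
knob [0.28371897 0.29984055 0.09478802] [0.28200819 0.30202784 0.09560834]
[[0.3501 0.3272 0.025 ]
 [0.3548 0.2773 0.025 ]
 [0.2853 0.2722 0.025 ]
 [0.2823 0.319  0.025 ]] [0.31817141 0.29894501 0.025     ]
base dir [0.99535122 0.09631176]
yellow [0.31170938 0.39758799 0.12      ] [0.29650202 0.36309953 0.106     ] orange [0.34115893 0.16821564 0.12      ]
t 45.9 pos [0.5006 0.0128 0.19  ] rot [ 3.14   0.47  -2.731] w 0.0876 F [ 0.3 -0.3 -0.1]
tool x,y,z: [[-0.818, -0.356, -0.453], [-0.4, 0.917, 0.001], [0.414, 0.182, -0.892]]
q [ 0.421 -0.147 -0.763  0.007 -0.485 -1.587]
shift tool m [ 0.0643  0.3251 -0.0434]
rotvec tool deg [ 5.61 26.52 23.11] norm [0.0312 0.1473 0.1284]
```

Run:
```python
from mot import *
plan([.48,.02,.22],[-.15,.989,0],[0,0,-1])
```

```text
t 45.9 pos [0.5006 0.0128 0.19  ] rot [ 3.14   0.47  -2.731] w 0.0876 F [ 0.3 -0.3 -0.1]
tool x,y,z: [[-0.818, -0.356, -0.453], [-0.4, 0.917, 0.001], [0.414, 0.182, -0.892]]
q [ 0.421 -0.147 -0.763  0.007 -0.485 -1.587]
shift tool m [ 0.0007  0.0148 -0.034 ]
rotvec tool deg [ 3.59 26.75 14.65] norm [0.0199 0.1486 0.0814]
```

```bash
python3 -m inch '[[[0,0.03,-0.07,0,0,0,0.4],[0,0,0,0.005,0.0372,0.0204,0.4],[0,0,0,0.005,0.0372,0.0204,0.4],[0,0,0,0.005,0.0372,0.0204,0.4],[0,0,0,0.005,0.0372,0.0204,0.4],[0,0,0,0,0,0,0.4],[0,0,0,0,0,0,0.4]]]'
python3 - <<'E'
from mot import *
plan([.30,.297,.22],[-.15,.989,0],[0,0,-1])
E
```

```text
t: 46.6
eef_pos: [0.4805, 0.0204, 0.2183]
ee_rot: [-3.14, -0.006, -2.991]
force: [-0.6, -0.7, -0.4]
width: 0.0525
t 46.6 pos [0.4805 0.0204 0.2183] rot [-3.14  -0.006 -2.991] w 0.0525 F [-0.6 -0.7 -0.4]
tool x,y,z: [[-0.989, -0.15, 0.006], [-0.15, 0.989, -0.002], [-0.005, -0.003, -1.0]]
q [ 0.453  0.044 -0.41  -0.    -1.122 -1.873]
shift tool m [ 0.137   0.3005 -0.0014]
rotvec tool deg [-0.1  -0.33 -0.02] norm [-0.0005 -0.0018 -0.0001]
```

```bash
python3 -m inch '[[[0.02,0.075,0,0,0,0,0.4],[0.02,0.075,0,0,0,0,0.4],[0.02,0.075,0,0,0,0,0.4],[0.02,0.075,0,0,0,0,0.4],[0.03,0.075,0,0,0,0,0.4],[0.04,0.075,0,0,0,0,0.4],[0.06,0.075,0,0,0,0,0.4],[0.064,0.075,0,0,0,0,0.4],[0,0,0,0,0,0,0.4],[0,0,0,0,0,0,0.4]]]'
python3 - <<'E'
from mot import *
plan([.2825,.2995,.08],[-.15,.989,0],[0,0,-1])
cv2.imwrite("pics/w33.png",grab_frame("wrist"))
E
```

```text
t: 47.6
eef_pos: [0.2988, 0.2965, 0.2204]
ee_rot: [-3.141, -0.002, -2.987]
force: [0.4, -0.3, 0.3]
width: 0.0523
t 47.6 pos [0.2988 0.2965 0.2204] rot [-3.141e+00 -2.000e-03 -2.987e+00] w 0.0523 F [ 0.4 -0.3  0.3]
tool x,y,z: [[-0.988, -0.154, 0.002], [-0.154, 0.988, -0.0], [-0.002, -0.001, -1.0]]
q [ 1.253e+00 -7.100e-02 -5.180e-01 -1.000e-03 -1.125e+00 -2.669e+00]
shift tool m [0.0154 0.0055 0.1404]
rotvec tool deg [-0.02 -0.09  0.22] norm [-0.0001 -0.0005  0.0012]
```

View pics/w33.png

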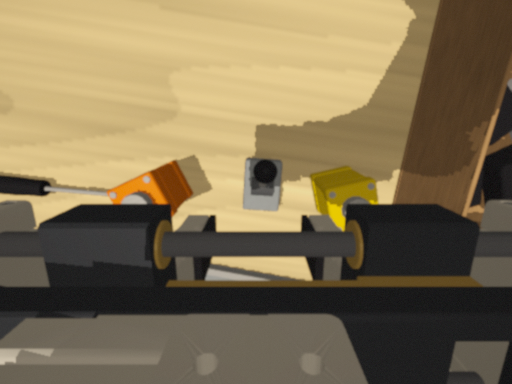

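Run:
```python
from mot import *
c=camera_info("wrist");p=onz(c,264,171,.093);print(p)
plan([p[0],p[1],.08])
```

```text
[0.28540423 0.30007285 0.093     ]
t 47.65 pos [0.2996 0.2959 0.2204] rot [-3.141e+00 -2.000e-03 -2.990e+00] w 0.0527 F [ 0.7  0.5 -0.6]
tool x,y,z: [[-0.988, -0.151, 0.002], [-0.151, 0.988, -0.001], [-0.002, -0.001, -1.0]]
q [ 1.251e+00 -7.100e-02 -5.170e-01 -1.000e-03 -1.125e+00 -2.669e+00]
shift tool m [0.0131 0.0064 0.1404]
```

```bash
python3 -m inch '[[[0.028,0.012,0,0,0,0,0.4],[0,0,0.06,0,0,0,0.4],[0,0,0.06,0,0,0,0.4],[0,0,0.06,0,0,0,0.4],[0,0,0.05,0,0,0,0.4],[0,0,0.03,0,0,0,0.4],[0,0,0.02,0,0,0,0.4],[0,0,0,0,0,0,0.4],[0,0,0,0,0,0,0.4]]]'
python3 - <<'E'
from mot import *
show()
zoom("scene","s34.png",(340,160,480,265),5.5)
E
```

```text
t: 48.55
eef_pos: [0.2858, 0.2999, 0.0811]
ee_rot: [-3.141, -0.002, -2.993]
force: [-0.0, 0.7, 0.4]
width: 0.0527
t 48.55 pos [0.2858 0.2999 0.0811] rot [-3.141e+00 -2.000e-03 -2.993e+00] w 0.0527 F [-0.   0.7  0.4]
tool x,y,z: [[-0.989, -0.148, 0.002], [-0.148, 0.989, -0.001], [-0.001, -0.001, -1.0]]
q [ 1.29e+00  8.60e-02 -7.34e-01 -2.00e-03 -7.52e-01 -2.71e+00]
```

View pics/s34.png

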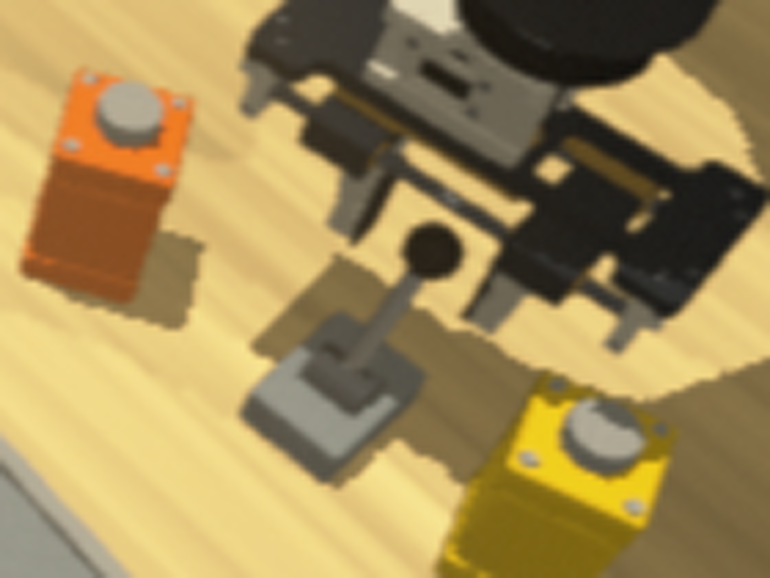

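```bash
python3 -m inch '[[[0,0,0,0,0,0,0.6],[0,0,0,0,0,0,1],[0,0,0,0,0,0,1],[0,0,0,0,0,0,1],[0,0,0,0,0,0,1]]]' 15
python3 -m inch '[[[-0.0308,-0.0016,-0.0128,0,0,0,1],[0,0,0,0,0,0,1],[-0.0308,-0.0016,-0.006,0,0,0,1],[0,0,0,0,0,0,1]]]'
python3 -m inch '[[[-0.0308,-0.0016,0,0,0,0,1],[0,0,0,0,0,0,1],[-0.0308,-0.0016,0.006,0,0,0,1],[0,0,0,0,0,0,1]]]'
python3 - <<'E'
from mot import *
show()
zoom("scene","s35.png",(340,160,480,265),5.5)
E
```

```text
t: 49.1
eef_pos: [0.2854, 0.3014, 0.0812]
ee_rot: [3.14, -0.001, -2.991]
force: [-0.5, 3.4, 0.8]
width: 0.0247
t: 49.5
eef_pos: [0.3165, 0.3041, 0.0901]
ee_rot: [3.141, -0.001, -2.992]
force: [0.4, 3.9, -1.3]
width: 0.025
t: 49.9
eef_pos: [0.3466, 0.3066, 0.0866]
ee_rot: [-3.141, -0.002, -2.992]
force: [-1.6, 5.0, -3.9]
width: 0.0249
t 49.9 pos [0.3466 0.3066 0.0866] rot [-3.141e+00 -2.000e-03 -2.992e+00] w 0.0249 F [-1.6  5.  -3.9]
tool x,y,z: [[-0.989, -0.149, 0.002], [-0.149, 0.989, -0.001], [-0.002, -0.001, -1.0]]
q [ 1.150e+00  1.580e-01 -6.280e-01 -2.000e-03 -7.860e-01 -2.571e+00]
```

View pics/s35.png

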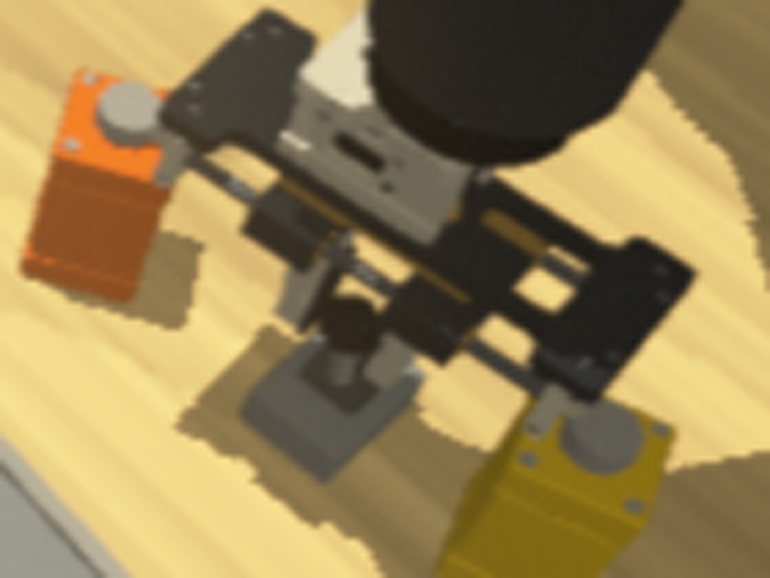

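```bash
python3 -m inch '[[[-0.02,-0.001,0.008,0,0,0,1],[0,0,0,0,0,0,1],[-0.014,-0.001,0.005,0,0,0,1],[0,0,0,0,0,0,1],[0,0,0,0,0,0,1]]]'
python3 - <<'E'
from mot import *
show()
zoom("scene","s36.png",(340,160,480,265),5.5)
E
```

```text
t: 50.45
eef_pos: [0.3619, 0.3081, 0.0805]
ee_rot: [3.141, -0.003, -2.993]
force: [-7.5, 6.6, -1.7]
width: 0.0246
t 50.45 pos [0.3619 0.3081 0.0805] rot [ 3.141e+00 -3.000e-03 -2.993e+00] w 0.0246 F [-7.5  6.6 -1.7]
tool x,y,z: [[-0.989, -0.148, 0.003], [-0.148, 0.989, 0.0], [-0.003, -0.0, -1.0]]
q [ 1.118  0.187 -0.608 -0.004 -0.777 -2.538]
```

View pics/s36.png

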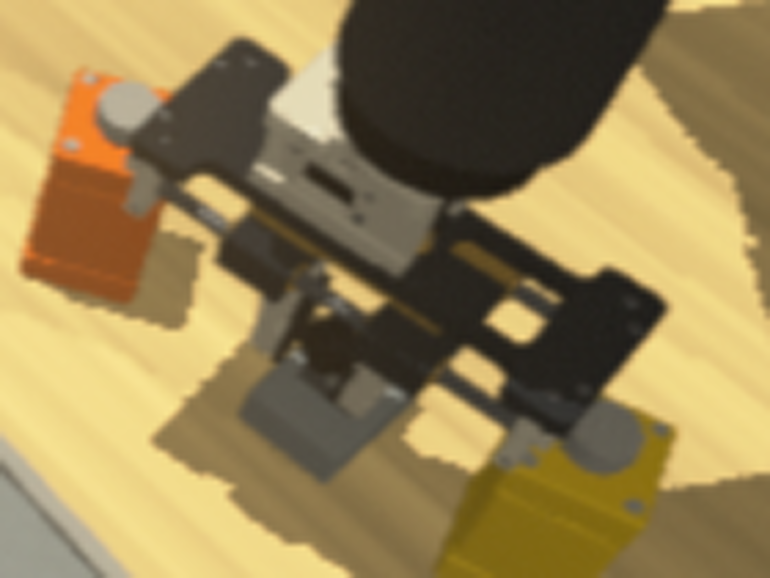

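Travel is 76 mm with about 8 N of resistance at the end stop. I nudge a bit more, release and go straight up.

```bash
python3 -m inch '[[[-0.006,0,0.002,0,0,0,1],[0,0,0,0,0,0,1],[0,0,0,0,0,0,0.6],[0,0,0,0,0,0,0.45],[0,0,0,0,0,0,0.4],[0,0,0,0,0,0,0.4],[0,0,-0.03,0,0,0,0.4],[0,0,-0.07,0,0,0,0.4],[0,0,-0.08,0,0,0,0.4],[0,0,-0.08,0,0,0,0.4],[0,-0.08,0,0,0,0,0.4],[0,-0.08,0,0,0,0,0.4],[0,-0.08,0,0,0,0,0.4],[0,-0.08,0,0,0,0,0.4],[0,-0.08,0,0,0,0,0.4],[0,0,0,0,0,0,0.4],[0,0,0,0,0,0,0.4]]]'
python3 - <<'E'
from mot import *
show()
i=grab_frame("scene");zoom(i,"s37.png",(100,50,480,290),2.1);cv2.imwrite("pics/s37f.png",i)
j=grab_frame("top");cv2.imwrite("pics/t37.png",cv2.resize(j,(800,600)));zoom(j,"t37z.png",(120,215,260,300),5.5)
E
```

```text
t: 52.2
eef_pos: [0.3966, 0.1095, 0.2097]
ee_rot: [-3.141, -0.002, -2.994]
force: [-0.2, 0.1, -0.5]
width: 0.0525
t 52.2 pos [0.3966 0.1095 0.2097] rot [-3.141e+00 -2.000e-03 -2.994e+00] w 0.0525 F [-0.2  0.1 -0.5]
tool x,y,z: [[-0.989, -0.147, 0.002], [-0.147, 0.989, -0.001], [-0.001, -0.001, -1.0]]
q [ 0.754 -0.08  -0.552 -0.    -1.101 -2.178]
```

View pics/s37.png

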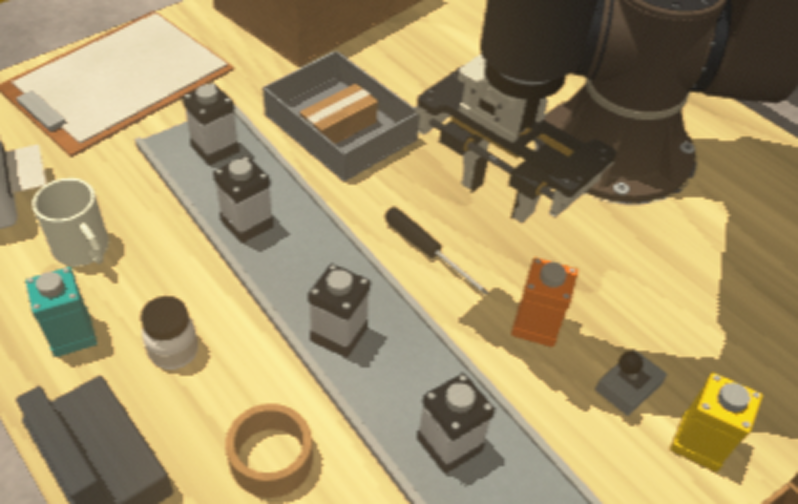

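View pics/t37.png

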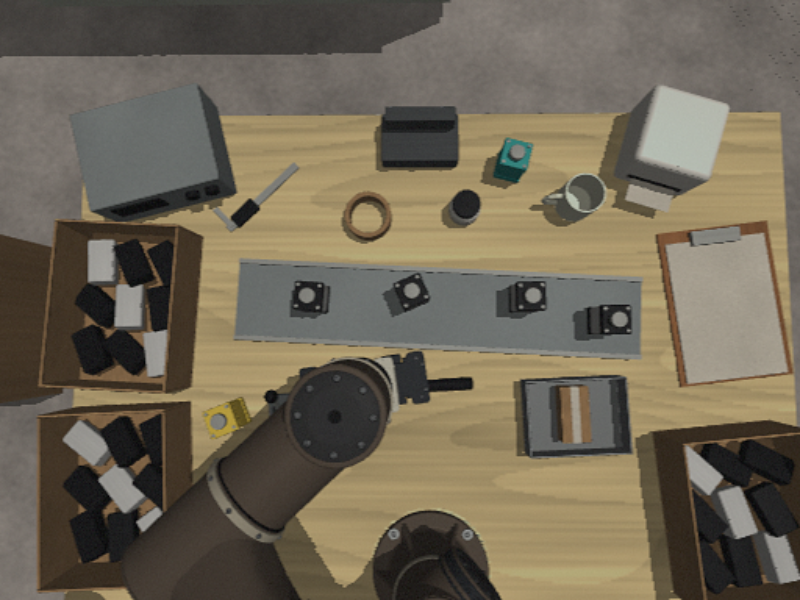

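View pics/t37z.png

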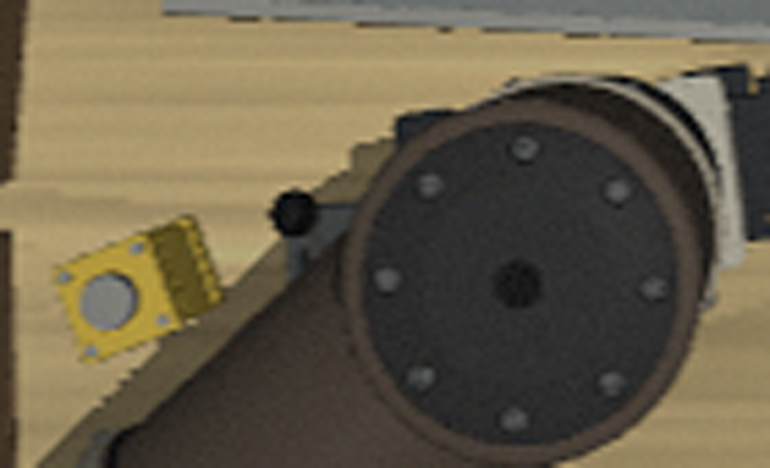

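Run:
```python
from mot import *
c=camera_info("top");s=camera_info("scene")
o1,d1=ray(c,120+294/5.5,215+213/5.5);o2,d2=ray(s,100+632/2.1,50+362/2.1)
k=np.linalg.lstsq(np.column_stack([d1,-d2]),o2-o1,rcond=None)[0];K=(o1+k[0]*d1+o2+k[1]*d2)/2;print("knob",K)
K0=np.array([.2829,.3009,.0952]);D=(K-K0);x=D[:2]@[.995,.096];print("travel",x,"swing angle approx",2*np.arcsin(np.linalg.norm(D)/.16))
for n,(u,v) in dict(m1=(207,93),B=(240,167),A=(340,281),m6=(460,398)).items(): print(n,np.round(onz(s,100+u/2.1,50+v/2.1,.12),3))
```

```text
knob [0.35346877 0.30743238 0.09291344]
travel 0.0708430347121766 swing angle approx 0.9182656579554945
m1 [ 0.504 -0.345  0.12 ]
B [ 0.548 -0.189  0.12 ]
A [0.557 0.041 0.12 ]
m6 [0.55  0.241 0.12 ]
```

The lever estimate is 0.92–0.97 rad, too close to the 0.85 limit for this measurement. I take a closer wrist look.

```bash
python3 -m inch '[[[-0.06,0.06,-0.02,0,0,0,0.4],[-0.06,0.06,-0.02,0,0,0,0.4],[-0.06,0.06,0,0,0,0,0.4],[0,0.06,0,0,0,0,0.4],[0,0.06,0,0,0,0,0.4],[0,0.06,0,0,0,0,0.4],[0,0,0,0,0,0,0.4],[0,0,0,0,0,0,0.4]]]'
python3 - <<'E'
from mot import *
show();zoom("wrist","w38.png",(130,30,390,225),3)
zoom("top","t38.png",(120,215,260,300),5.5)
zoom("scene","s38.png",(340,180,480,285),5.5)
E
```

```text
t: 53.1
eef_pos: [0.4579, 0.3035, 0.2287]
ee_rot: [-3.14, -0.003, -2.989]
force: [0.4, -0.5, 0.3]
width: 0.0525
t 53.1 pos [0.4579 0.3035 0.2287] rot [-3.140e+00 -3.000e-03 -2.989e+00] w 0.0525 F [ 0.4 -0.5  0.3]
tool x,y,z: [[-0.988, -0.152, 0.003], [-0.152, 0.988, -0.002], [-0.003, -0.002, -1.0]]
q [ 9.410e-01  1.530e-01 -2.610e-01 -1.000e-03 -1.160e+00 -2.359e+00]
```

View pics/w38.png

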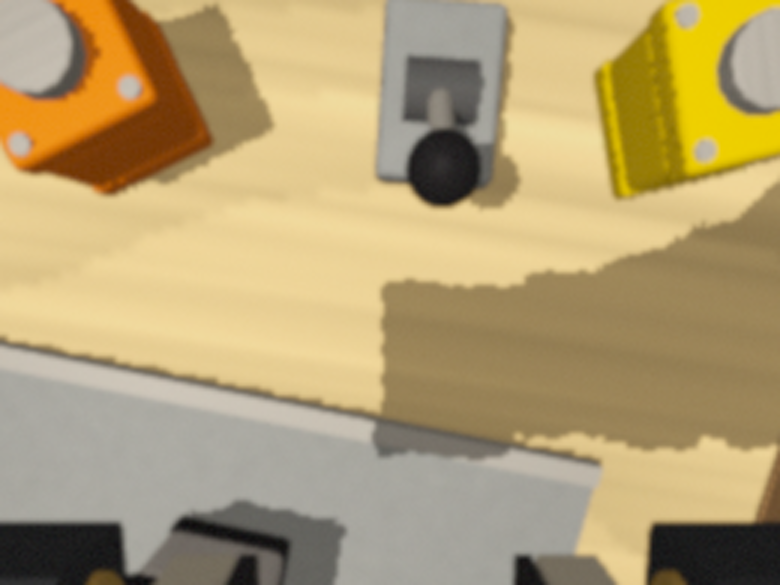

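View pics/s38.png

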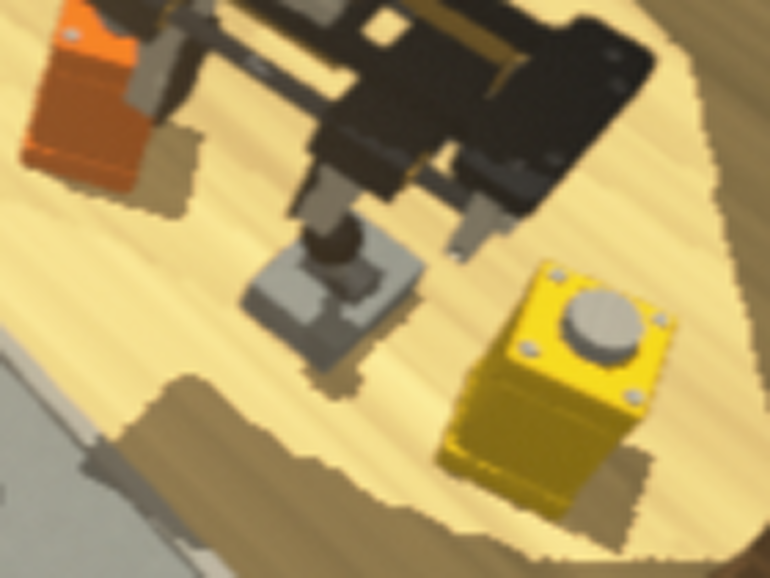

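View pics/t38.png

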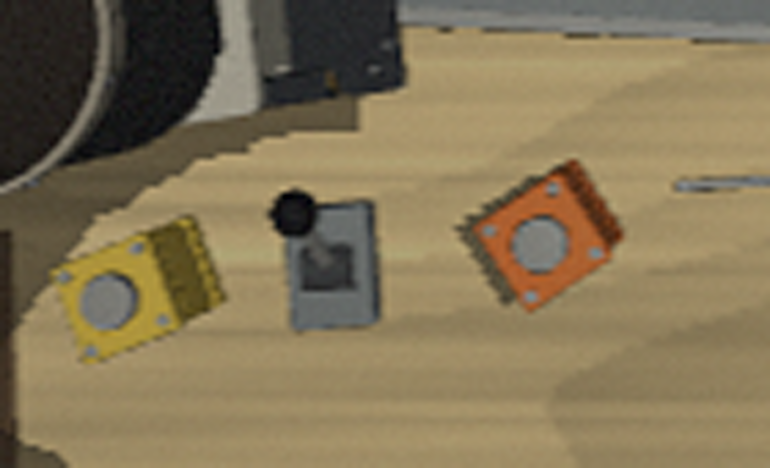

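Run:
```python
from mot import *
c=camera_info("top")
a=onz(c,120+302/5.5,215+346/5.5,.0922);b=onz(c,120+294/5.5,215+213/5.5,.0922);d=np.linalg.norm(a-b);print("top chord",d,"angle",2*np.arcsin(min(1,d/.16)), b)
w=camera_info("wrist");k=onz(w,130+444/3,30+167/3,.0922);P=[onz(w,130+u/3,30+v/3,.025) for u,v in((388,2),(508,8),(493,184),(378,179))]
m=np.mean(P,0);print(np.round(P,4),m,k);print("from centre",(k-m)[:2]@[.995,.096],"theta",.5+np.arcsin((k-m)[:2]@[.995,.096]/.08))
```

```text
top chord 0.07152142933998386 angle 0.9268376057496898 [0.35456711 0.30610666 0.0922    ]
[[0.2888 0.2775 0.025 ]
 [0.2837 0.3257 0.025 ]
 [0.3506 0.3319 0.025 ]
 [0.3559 0.2835 0.025 ]] [0.31973604 0.30465908 0.025     ] [0.35572623 0.30693897 0.0922    ]
from centre 0.036029106555963336 theta 0.9671727944551466
```

All estimates lie between 0.92 and 0.97. For margin I push the knob once more from behind with shut fingers until the stop is felt.

```bash
python3 -m inch '[[[0.07,0.01,0,0,0,0,1],[0.08,0.01,0,0,0,0,1],[0.08,0.01,0,0,0,0,1],[0.08,0.01,0,0,0,0,1],[0,0,0,0,0,0,1],[0,0,0,0,0,0,1],[0,0,0,0,0,0,1]]]' 15
python3 - <<'E'
from mot import *
plan([.312,.302,.085])
E
```

```text
t: 53.95
eef_pos: [0.303, 0.2986, 0.2299]
ee_rot: [-3.141, -0.001, -2.992]
force: [0.0, -0.1, -0.2]
width: 0.0034
t 53.95 pos [0.303  0.2986 0.2299] rot [-3.141e+00 -1.000e-03 -2.992e+00] w 0.0034 F [ 0.  -0.1 -0.2]
tool x,y,z: [[-0.989, -0.149, 0.001], [-0.149, 0.989, -0.0], [-0.001, -0.0, -1.0]]
q [ 1.245e+00 -7.000e-02 -4.940e-01 -1.000e-03 -1.148e+00 -2.665e+00]
shift tool m [-0.0096  0.002   0.1449]
```

```bash
python3 -m inch '[[[-0.016,0.01,0.05,0,0,0,1],[0,0,0.07,0,0,0,1],[0,0,0.07,0,0,0,1],[0,0,0.06,0,0,0,1],[0,0,0.04,0,0,0,1],[0,0,0,0,0,0,1],[-0.02,0,0,0,0,0,1],[-0.014,0,0,0,0,0,1],[0,0,0,0,0,0,1]]]'
python3 -m inch '[[[-0.008,0,0,0,0,0,1],[0,0,0,0,0,0,1]]]'
python3 -m inch '[[[-0.006,0,0,0,0,0,1],[0,0,0,0,0,0,1]]]'
```

```text
t: 54.85
eef_pos: [0.3278, 0.3082, 0.0856]
ee_rot: [3.141, -0.0, -2.993]
force: [-0.3, -0.4, 0.2]
width: 0.0007
t: 55.05
eef_pos: [0.3306, 0.308, 0.0851]
ee_rot: [3.141, -0.001, -2.992]
force: [0.3, 0.9, 0.4]
width: 0.0003
t: 55.25
eef_pos: [0.3319, 0.3076, 0.0845]
ee_rot: [-3.14, -0.004, -2.992]
force: [-8.4, -0.2, 5.0]
width: 0.0006
```

```bash
python3 -m inch '[[[-0.008,0,0,0,0,0,1],[0,0,0,0,0,0,1]]]'
python3 -m inch '[[[-0.006,0,0,0,0,0,1],[0,0,0,0,0,0,1]]]'
```

```text
t: 55.45
eef_pos: [0.3332, 0.3073, 0.0842]
ee_rot: [-3.14, -0.008, -2.994]
force: [-31.2, 2.0, 17.0]
width: 0.0001
t: 55.65
eef_pos: [0.3339, 0.3073, 0.0841]
ee_rot: [-3.139, -0.012, -2.995]
force: [-46.1, 3.2, 27.7]
width: 0.0002
```

A hard stop (46 N): the lever is fully over. I back off, retreat and do the final check.

```bash
python3 -m inch '[[[0.02,0,0,0,0,0,1],[0.04,0,0,0,0,0,1],[0,0,-0.05,0,0,0,1],[0,0,-0.08,0,0,0,1],[0,0,-0.08,0,0,0,1],[0,0,-0.08,0,0,0,1],[-0.07,-0.07,0,0,0,0,1],[-0.07,-0.07,0,0,0,0,1],[0,-0.09,0,0,0,0,1],[0,-0.09,0,0,0,0,1],[0,0,0,0,0,0,1],[0,0,0,0,0,0,1],[0,0,0,0,0,0,1]]]'
python3 - <<'E'
from mot import *
show();zoom("scene","s40.png",(100,50,480,290),2.1)
i=grab_frame("top");cv2.imwrite("pics/t40.png",cv2.resize(i,(800,600)))
E
```

```text
t: 56.95
eef_pos: [0.4037, 0.1576, 0.2298]
ee_rot: [-3.141, -0.001, -2.991]
force: [0.7, -0.1, 0.4]
width: 0.0002
t 56.95 pos [0.4037 0.1576 0.2298] rot [-3.141e+00 -1.000e-03 -2.991e+00] w 0.0002 F [ 0.7 -0.1  0.4]
tool x,y,z: [[-0.989, -0.15, 0.001], [-0.15, 0.989, -0.0], [-0.001, -0.001, -1.0]]
q [ 8.300e-01 -5.500e-02 -4.810e-01 -1.000e-03 -1.146e+00 -2.250e+00]
```

View pics/s40.png

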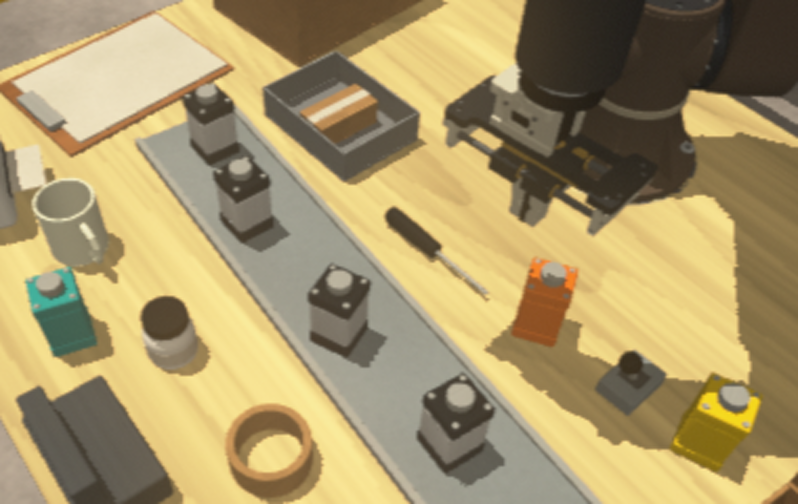

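View pics/t40.png

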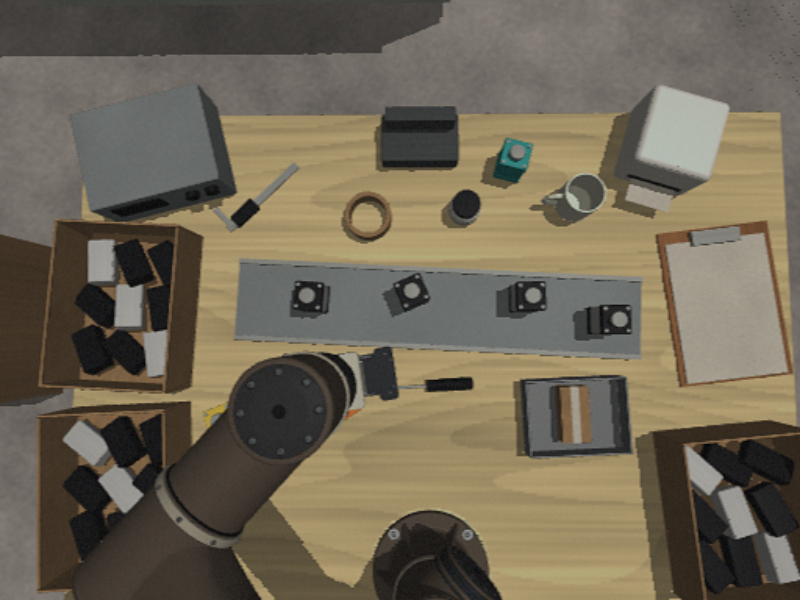

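The final views show all four motors upright in the lane, the carton in the tote, and the driver, tape and jar unmoved. The lever is over and the gripper is free in the air.

```bash
python3 -c "
from station import *
job_done(); s=get_state(); print(s['t'],s['force'])"
```

```text
the job is handed in; nothing more can be done
the job is handed in; nothing more can be done
```

I handed the job in at about 57 s of robot time, with every step done as far as my last camera checks show; no verdict is reported back.

- **Carton:** it went into the tote first and lies flat inside.
- **Motors:** I stood up motor1 and the two other toppled motors. All four motors present stand hub up at lane x of about -0.012, 0.028, 0.028 and 0.011 m, within the ±0.05 m limit.
- **Motor moves I added:** I shifted motor1 and motor6 along the lane while upright, to make room for the gripper.
- **Lever:** I swung it over by its knob, then pushed the knob again from behind until it met a hard stop at about 46 N.
- **Bystanders:** the screwdriver, tape and jar look unmoved. The robot ended clear of everything, with its force reading near zero.

Things that went wrong or disagreed:
- **Grip slackened:** this happened while I was lifting motor1. It slid through the fingers and happened to land upright, which the pictures confirmed.
- **Motor1 knocked:** it was moved a few centimetres later but stayed standing, and I left it there.
- **Joint limits:** turning the last motor ran joints 3, 5 and 6 close to their limits, so I turned it about the vertical first. It stands about 23° askew in the lane, still upright.
- **Lever angle:** the pictures put it between 0.92 and 0.97 rad before the second push. I did not measure the angle again afterwards; being fully over rests on the hard stop.

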